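# Put away the stripped gearbox parts and cover the housing

## Task

The gearbox is stripped and must be left safe until tomorrow. Pull the drawer fully open, put all the link arms that lie on the bench into its left-hand bay and all the flanged bushes into its right-hand bay, then shut the drawer fully with everything in it. Also lay the cover on the open gearbox housing, rib up, lengthwise along it and with its edges flush all round; leave the white cartridge and the mug where they are.

Things in the scene. Friction and masses are not known exactly. Their poses are not given: they have to be found in the camera images.
- unit_drawer0 (a joint): Travel of the drawer in m: 0 shut, 0.18 fully open (end stop). Slides out towards the robot along the bays' -x with light friction (a few N) and stays where left. The only drawer of a low grey unit 290 mm wide, 260 mm deep, 100 mm high, fixed to the bench.
- unit_drawer0_handle (a point): Middle of the drawer's level steel bar handle, moving with it: 11 mm thick, 120 mm long along y, its centre line 35 mm off the drawer's front face, on two stems near its ends; 38 mm below the cabinet's top, free above. x points into the cabinet (shutting), y left, z up.
- bay_left (a point): Point on the floor of the drawer's left-hand bay (seen from the robot), midway across it, moving with it; x into the cabinet, y left, z up. Bay 121 mm wide; from here the front panel (65 mm high) is 47 mm to -x, the back wall 167 mm to +x. Fully open, the cabinet's top hides all beyond 126 mm to +x. Above this floor: divider 44 mm, side walls 56, cabinet top 78; things under 64 mm pass below it.
- bay_right (a point): Point on the floor of the drawer's right-hand bay (seen from the robot), midway across it, moving with it; x into the cabinet, y left, z up. As the left-hand bay, on the other side of the divider.
- arm1_mid (a point): Forged dark-steel link arm lying flat: two round upright eyes (36 mm across at its -x end, 30 mm at its +x end) joined by a straight web; 104 mm long along its x, 34 mm high. Web 22 mm wide, 28 mm high, bare from -16 to +22 mm along x: grip it there. Point at its middle, 17 mm above its underside, x along it, z up. 0.3 to 0.6 kg. May be absent.
- arm2_mid (a point): Forged dark-steel link arm lying flat: two round upright eyes (36 mm across at its -x end, 30 mm at its +x end) joined by a straight web; 104 mm long along its x, 34 mm high. Web 22 mm wide, 28 mm high, bare from -16 to +22 mm along x: grip it there. Point at its middle, 17 mm above its underside, x along it, z up. 0.3 to 0.6 kg. May be absent.
- bush1_mid (a point): Bright steel flanged bush standing on its flange: flange 54 mm across and 10 mm thick, above it a plain round body 38 mm across; 46 mm high in all. Point on its axis half-way up (23 mm), z along the axis. 0.3 kg or so. May be absent.
- bush2_mid (a point): Bright steel flanged bush standing on its flange: flange 54 mm across and 10 mm thick, above it a plain round body 38 mm across; 46 mm high in all. Point on its axis half-way up (23 mm), z along the axis. 0.3 kg or so. May be absent.
- bush3_mid (a point): Bright steel flanged bush standing on its flange: flange 54 mm across and 10 mm thick, above it a plain round body 38 mm across; 46 mm high in all. Point on its axis half-way up (23 mm), z along the axis. 0.3 kg or so. May be absent.
- cover_mid (a point): Cast aluminium gearbox cover lying on the bench: a flat plate 120 mm (its x) by 90 mm (its y), 8 mm thick, with an upright rib in the middle of its top to hold it by, 56 mm long (x), 22 mm wide (y), 26 mm high. 34 mm high in all; point at its middle, 17 mm above its underside. Plain underside; 0.25 to 0.5 kg.
- housing_rim (a point): Open-topped aluminium gearbox housing bolted to the bench, outline 120 mm (its x) by 90 mm (its y), the same as the cover's, 80 mm high, walls 10 mm. Point at the middle of its open top, level with the rim; z up. The cover just lies on the flat rim, nothing locates it.
- cartridge: White cartridge 52 mm across and 160 mm high standing on the bench; bystander. Origin at its foot.
- mug: White mug 80 mm across, 95 mm high; bystander. Origin at its foot.
There are look-alikes about, which are no part of the job. Leave any orange look-alike of the part that bears bush3_mid alone. What is shaped like the part that bears bush2_mid but red is not meant.

How it is judged:
By the outcome, as a careful person would: the job done as asked, in the order asked, and still so for the second after the job is handed in, with the robot touching nothing.
Of arm1, arm2, bush1, bush2, bush3 only 3 to 5 are there at a start; the rules pass over those that are not, and their reading is None.
At some moment in a run one of arm1, arm2, bush1, bush2, bush3, cover may be knocked a few centimetres aside while the robot is not near it.
It also fails if it takes over 210 s, if anything falls off the work surface, if the arm or the gripper's body presses on something with over 40 N, if the wrist force passes 120 N, or if a joint passes its speed limit or range.

## Robot

A 6-joint arm with a two-finger parallel gripper is mounted at the origin on the work surface. World frame = base frame: x ahead of the robot, y to its left, z up, the work surface at z = 0. Lengths are in mm, angles in rad, forces in N, time in s.
With the tool pointing down it reaches from about 350 to 725 mm from the base axis. Payload 4.3 kg.
Tool frame: the origin (TCP) lies between the finger pads; the fingertips stand 8 mm ahead of it and the grasp point (between the pads) lies 11 mm behind it; z points along the fingers, y is the direction in which the jaws open and shut (so a half turn about z gives the same grasp; the last joint's range is limited). The gripper opens to 85 mm and grips with 20 to 120 N. Pads are 22 mm wide; open, the fingers measure 114 mm over their backs; the gripper's body (76 mm by 85 mm) begins 54 mm behind the grasp point. The pads swing forward as they close: fully open they stand 13 mm farther back than shut.
Start: joints at [1.109, 0.377, 0.081, 1.274, 0, 1.46], TCP at [198.146, 539.818, 239.329] pointing down, gripper open.
Joint ranges: [-2.72, 2.72], [-0.84, 1.66], [-1.02, 1.22], [-1.77, 2.12], [-1.37, 1.28], [-3.14, 3.14]. Speed limits (rad/s): [2.57, 2.57, 3.14, 3.14, 3.14, 3.14].

## Interface

Orientations are given as a unit quaternion [w, x, y, z].
In Python, from station import ctrl, eyes, models gives the robot as it stands.
- The arm moves only by the tool arm_command, never from a script. Its argument "rows" is a list of rows, each an object of numbers: "claw": the finger opening in mm, from 0 to 85.4; "x", "y", "z": the shift along the tool's x, y, z in units of 50 mm (1.0 is 50 mm); "ax", "ay", "az": the turn, a rotation vector about the tool's x, y, z in units of 5 degrees (1.0 is 5 degrees). A call has exactly 8 rows; each row is the pose to reach, as a shift and turn from the pose commanded when the call began, along the tool's axes at that moment; what a row does not reach only later rows make up. A row lasts 1/8 s, in which the tool goes at most 62.5 mm and 10.7 degrees, less where a joint would pass 70% of its speed; a pose out of reach is approached as far as the arm can. A call with a gripper value outside its range is refused whole. The fingers move at their own pace and stop on an object; the grip force is fixed at half the most. Time passes only in rows, so rows that repeat a pose let the fingers close, or fill a call up. It gives the time, the measured TCP pose, the force and the opening at its end, in the units of the state.
- ctrl.observe(): the state, without advancing time (a new reading comes with each control period).
- eyes.snapshot(name): name is "scene" or "top" or "wrist"; returns a dict with "color" (400x640x3 uint8, red, green, blue), "fx", "fy", "cx", "cy" (pixels), "eye" and "rotation" of the camera in the world. Camera axes: x right, y up, looking along -z (the intrinsics and any distortion apply to the point x, -y, -z); pixel columns grow to the right and rows downward; lengths in mm; the calibration is good to about 2 mm. A picture is of the moment at which its call begins. There is no depth.
- ctrl.job_done(): hands the job in, once; it reports no verdict.
Trained networks look in a picture, given as the dict that the camera call returned (one of the last four; its "shot" number tells which), for a name from the list of things; names that differ only in an ending like _2 or _b are one class to them, and where a whole thing is asked for, a point or a joint stands for the part that bears it (a point fixed in the world has none). Each returns a list of dicts, best first, with "p" (0 to 1); they miss things now and then, are a little off and sometimes report something else, mostly with a low value. They report only what shows in the picture. A call takes as long as a camera call. They do not tell look-alikes from the thing itself.
- models.look_for(picture, query): "uv" ([column, row] in pixels, amid what is visible of it).
- models.masks_of(picture, query): "region" (400x640 bool, what is visible of it) and "uv" ([column, row] in pixels, amid what is visible of it).
- models.pinpoint(picture, query): "uv" ([column, row] in pixels: a listed point, or the origin of a listed thing).
The state is a dict: "time_s": time; "joints": joint angles; "qvel": joint speeds; "joint_torque": joint torques, N m; "position": TCP position; "eef_rot": TCP orientation; "contact_force": force on the tool from outside, world axes, zero at the start; "torque": the same for the moment, N m; "opening": opening from 0.0 (shut) to 1.0 (fully open).
Only numpy, scipy, OpenCV 4.12 (cv2) and the standard library are available. Lean on these libraries where they do the work, as an engineer would, in place of code of your own. Each camera call takes 0.05 s, during which the arm holds its last target.

## Working session

There is one attempt and no reset: what is moved stays moved. The work goes in short steps, Python scripts to look and compute and a tool call to move; the robot and the scene stay as the last step left them, time stands still between calls to the robot, and variables do not carry over. Pictures are saved under pics/ and viewed, and the job is handed in when it is done.

Besides the shell and the picture viewer there is one more tool, called after "Call:" in YAML: its name, and indented under it one key for each argument. arm_command: Moves the arm, as the interface text tells. Its arguments: {"type":"object","properties":{"rows":{"type":"array","items":{"type":"object","properties":{"claw":{"type":"number"},"x":{"type":"number"},"y":{"type":"number"},"z":{"type":"number"},"ax":{"type":"number"},"ay":{"type":"number"},"az":{"type":"number"}}}}},"required":["rows"]}

```bash
ls; mkdir -p pics; python3 - <<'E'
from station import ctrl, eyes, models
import cv2
s=ctrl.observe(); print({k:s[k] for k in('time_s','position','eef_rot','opening','contact_force')})
for n in("scene","top","wrist"):
    p=eyes.snapshot(n); cv2.imwrite(f"pics/a_{n}.png",p["color"][:,:,::-1]); print(n,p["fx"],p["fy"],p["cx"],p["cy"],p["eye"],p["rotation"],[k for k in p])
E
```

```text
pics
{'time_s': 0.0, 'position': array([197.82429896, 539.21987349, 238.36410892]), 'eef_rot': array([-3.02268929e-04,  1.74970227e-01,  9.84573193e-01, -9.77931178e-04]), 'opening': 0.9973081047994642, 'contact_force': array([0.59442019, 0.00401735, 0.21981814])}
scene 403.5153878007021 403.5153878007021 315.6939337709408 197.09225085897745 [1240.15475512  182.86430935  800.48965307] [0.56340694 0.21657844 0.30143909 0.73810627] ['color', 'fx', 'fy', 'cx', 'cy', 'eye', 'rotation', 'shot']
top 391.2232599193026 391.2232599193026 315.96985819138587 199.66824930964341 [ 534.08367452    2.22363757 1026.98624057] [-0.70023747 -0.0253358   0.03472371  0.7126148 ] ['color', 'fx', 'fy', 'cx', 'cy', 'eye', 'rotation', 'shot']
wrist 296.8538929268189 296.8538929268189 324.0822693453851 201.28296772521347 [124.61740779 566.85193351 374.11944451] [ 0.8096983  -0.12687832 -0.08728206  0.56627944] ['color', 'fx', 'fy', 'cx', 'cy', 'eye', 'rotation', 'shot']
```

View pics/a_scene.png

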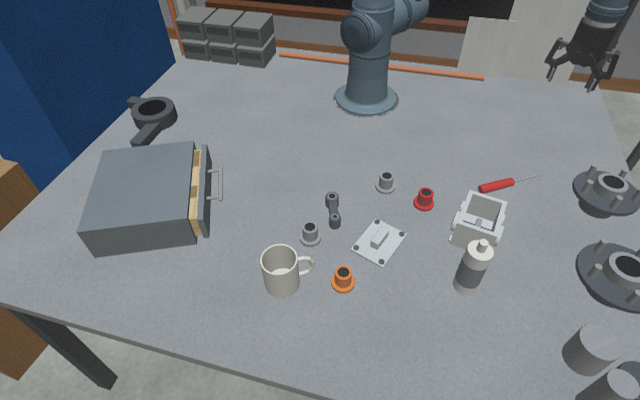

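View pics/a_top.png

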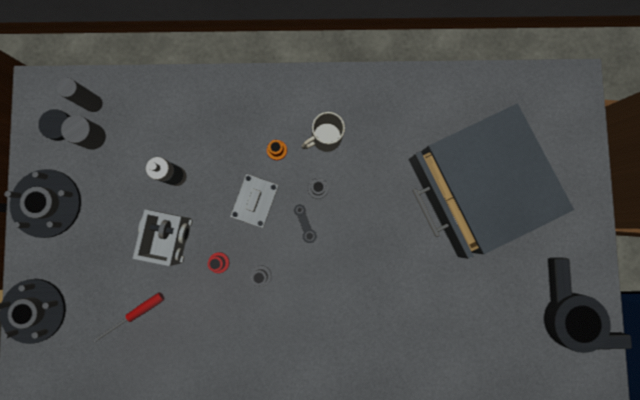

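View pics/a_wrist.png

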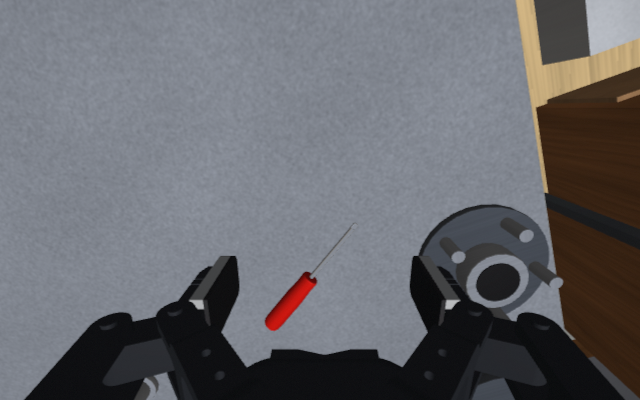

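Candidates in the top view: grey bushes at (318,187) and (261,275). The red bush at (219,262) and the orange one at (277,149) are excluded by colour. The only link arm on the bench is at (305,222), the cover is at (254,200) and the housing at (162,237). The large flanged hubs at left and the dark clamp at (585,320) are clutter. Next I measure from both fixed cameras.

```bash
cat > h.py <<'E'
from station import ctrl, eyes, models
import cv2, numpy as np
from scipy.spatial.transform import Rotation as R
def rot(q): return R.from_quat([q[1],q[2],q[3],q[0]])
def ray(p,uv):
    d=np.array([(uv[0]-p["cx"])/p["fx"],-(uv[1]-p["cy"])/p["fy"],-1.0])
    return np.array(p["eye"]),rot(p["rotation"]).apply(d)
def onz(p,uv,z):
    o,d=ray(p,uv); return o+d*(z-o[2])/d[2]
def proj(p,X):
    c=rot(p["rotation"]).inv().apply(np.array(X)-p["eye"]); return np.array([p["cx"]+p["fx"]*c[0]/-c[2],p["cy"]-p["fy"]*c[1]/-c[2]])
def tri(obs):
    A=np.zeros((3,3));b=np.zeros(3)
    for p,uv in obs:
        o,d=ray(p,uv);d=d/np.linalg.norm(d);M=np.eye(3)-np.outer(d,d);A+=M;b+=M@o
    X=np.linalg.solve(A,b); return X,[np.round(proj(p,X)-uv,1) for p,uv in obs]
def save(n,img): cv2.imwrite(f"pics/{n}.png",img[:,:,::-1])
def crop(n,p,c,w=60,s=6):
    u,v=map(int,c); im=p["color"][max(0,v-w):v+w,max(0,u-w):u+w]
    save(n,cv2.resize(im,None,fx=s,fy=s,interpolation=cv2.INTER_CUBIC))
def delta(target,yaw=None,state=None):
    """tool shift (units 50mm) and az (5deg units) to reach world target w/ tool down with tool y-axis at yaw"""
    s=state or ctrl.observe(); r=rot(s["eef_rot"]); t=r.inv().apply(np.array(target)-s["position"])/50
    out=np.round(t,3)
    return out
E
python3 - <<'E'
from h import *
T=eyes.snapshot("top");S=eyes.snapshot("scene")
for q in ["arm1_mid","bush1_mid","cover_mid","housing_rim","unit_drawer0_handle","bay_left","bay_right","cartridge","mug"]:
    print(q)
    for nm,p in(("top",T),("scene",S)):
        r=models.pinpoint(p,q)
        print("  ",nm,[(np.round(x["uv"],1).tolist(),round(x["p"],2)) for x in r])
crop("b1",T,(285,220),64,6)
crop("b2",S,(360,215),64,6)
E
```

```text
arm1_mid
   top []
   scene []
bush1_mid
   top [([448.3, 171.6], 0.59)]
   scene []
cover_mid
   top [([254.1, 202.1], 0.61)]
   scene [([377.9, 239.1], 0.97)]
housing_rim
   top [([158.9, 235.2], 0.74)]
   scene [([482.1, 210.6], 0.64)]
unit_drawer0_handle
   top [([425.4, 212.4], 0.81)]
   scene [([217.6, 181.6], 0.56)]
bay_left
   top [([448.5, 175.1], 0.61), ([302.1, 221.6], 0.53)]
   scene [([180.9, 216.5], 0.78), ([462.6, 283.6], 0.7)]
bay_right
   top [([467.4, 217.9], 0.94)]
   scene [([184.3, 181.7], 0.61)]
cartridge
   top [([180.5, 177.1], 0.9)]
   scene [([459.8, 289.6], 0.95)]
mug
   top [([322.5, 139.2], 0.65)]
   scene [([282.5, 283.7], 0.58)]
```

View pics/b1.png

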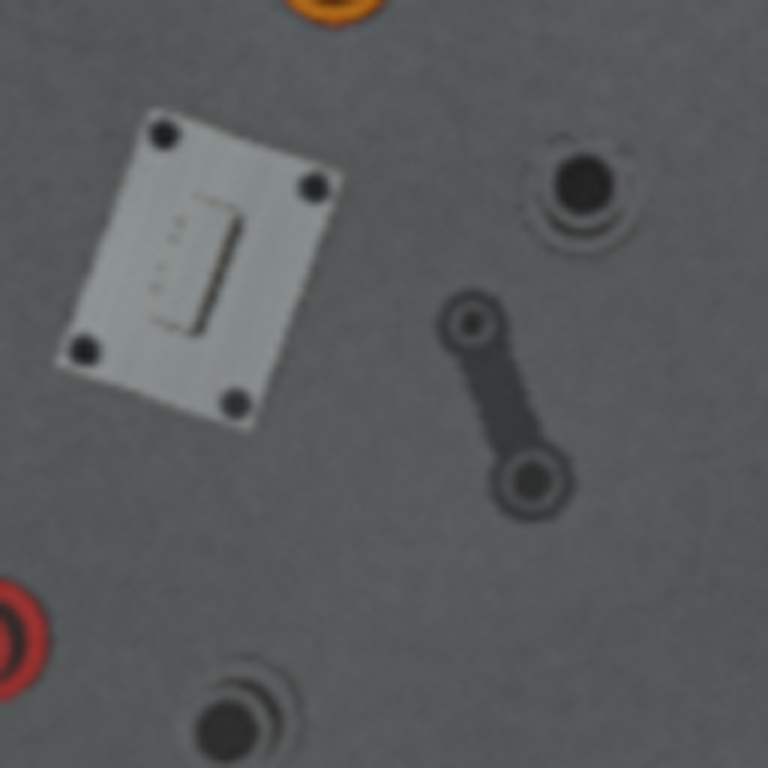

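View pics/b2.png

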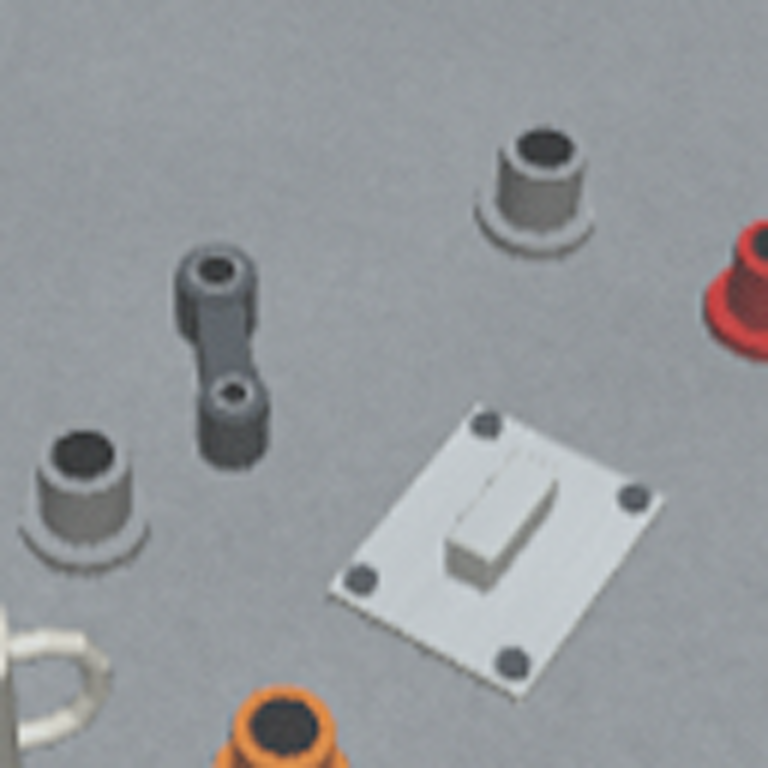

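```bash
python3 - <<'E'
from h import *
T=eyes.snapshot("top");S=eyes.snapshot("scene")
for q in ["arm1_mid","bush1_mid","cover_mid","housing_rim"]:
    for nm,p in(("top",T),("scene",S)):
        r=models.masks_of(p,q)
        print(q,nm,[(np.round(x["uv"],1).tolist(),round(x["p"],2),int(x["region"].sum())) for x in r])
print("cover",tri([(T,(254.1,202.1)),(S,(377.9,239.1))]))
print("rim",tri([(T,(158.9,235.2)),(S,(482.1,210.6))]))
print("handle",tri([(T,(425.4,212.4)),(S,(217.6,181.6))]))
crop("b3",T,(165,237),50,7);crop("b4",T,(455,190),60,7);crop("b5",S,(480,220),50,7);crop("b6",S,(200,190),50,7)
E
```

```text
arm1_mid top []
arm1_mid scene [([471.9, 269.3], 0.27, 1398)]
bush1_mid top []
bush1_mid scene []
cover_mid top []
cover_mid scene [([379.0, 242.8], 0.79, 1447)]
housing_rim top [([161.5, 233.8], 0.72, 2429), ([442.0, 205.6], 0.57, 2818)]
housing_rim scene [([478.2, 219.9], 0.64, 2372)]
cover (array([617.12129752, 149.50515447,   7.7717952 ]), [array([-0.1,  0. ]), array([-0.1,  0. ])])
rim (array([535.01698653, 369.52412932,  85.85392481]), [array([-1.9,  0.2]), array([-2. ,  0.3])])
handle (array([ 580.71140398, -283.91645708,   63.86981535]), [array([ 1. , -0.4]), array([1. , 0.1])])
```

View b3-6.

The crops show the arm with its big eye at top (309.5,236), small eye (299.7,209.7), and two plain grey bushes with the shape described. Next are the housing and drawer crops.

View pics/b3.png

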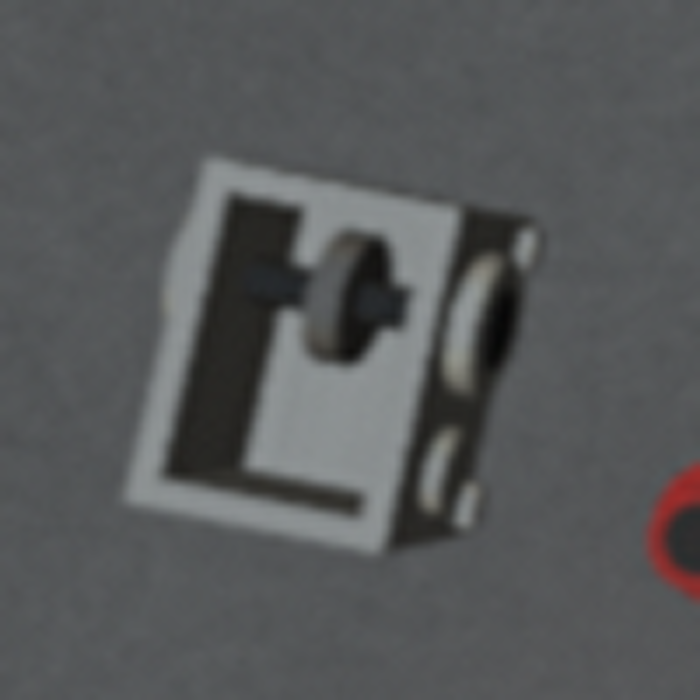

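View pics/b4.png

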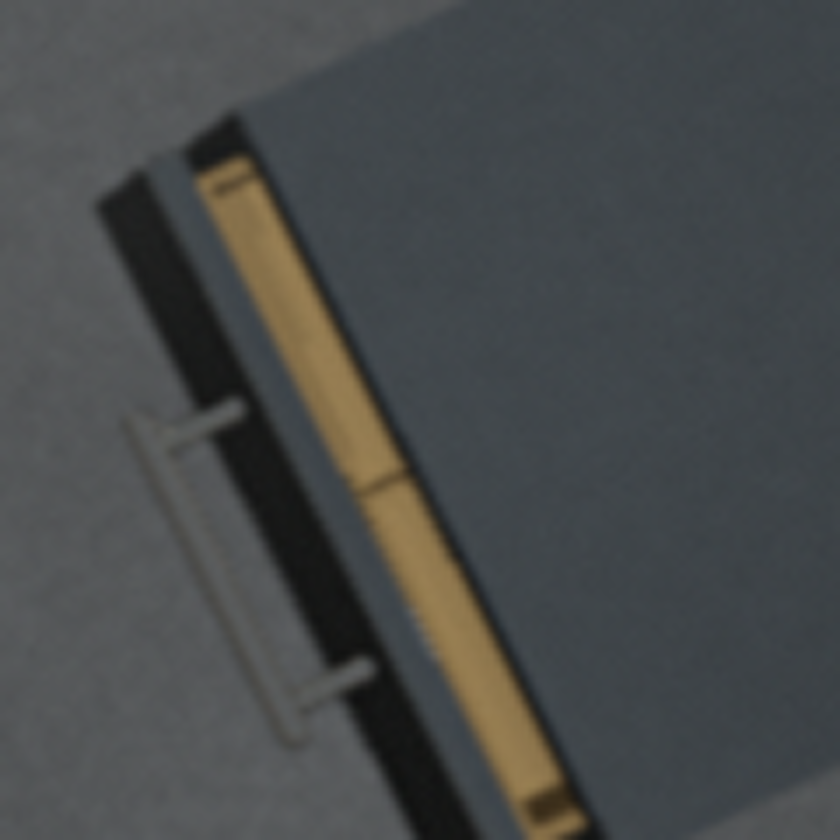

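View pics/b5.png

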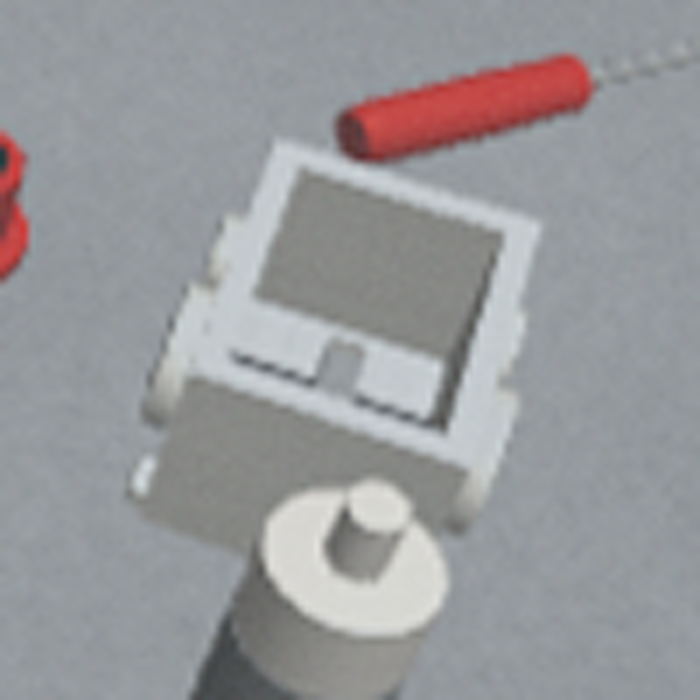

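View pics/b6.png

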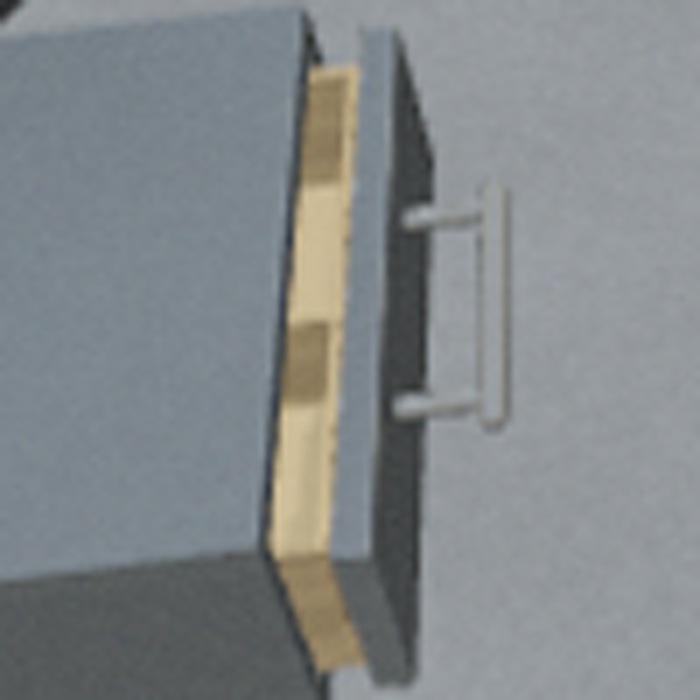

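```bash
cat > m.py <<'E'
from h import *
T=eyes.snapshot("top");S=eyes.snapshot("scene")
def c(o,s,uv): return ((uv[0]+.5)/s-.5+o[0],(uv[1]+.5)/s-.5+o[1])
def go(name,ot,st,os_,ss,pairs):
    P=[]
    for a,b in pairs:
        X,e=tri([(T,c(ot,st,a)),(S,c(os_,ss,b))]); P.append(X); print(name,np.round(X,1),e[0],e[1])
    return np.array(P)
rim=go("rim",(115,187),7,(430,170),7,[((205,155),(465,470)),((463,207),(190,378)),((385,555),(282,142)),((125,502),(540,220))])
print("  c",rim.mean(0),"long dir",np.degrees(np.arctan2(*((rim[0]+rim[1]-rim[2]-rim[3])[[1,0]]))),np.linalg.norm(rim[0]-rim[3]),np.linalg.norm(rim[0]-rim[1]))
h=go("handle",(395,130),7,(150,140),7,[((130,415),(495,422)),((295,742),(495,190))])
d=h[0]-h[1];print("  c",h.mean(0),"y dir",np.degrees(np.arctan2(d[1],d[0])),np.linalg.norm(d))
cv=go("cover",(221,156),6,(296,151),6,[((155,107),(520,700)),((343,176),(332,590)),((250,432),(480,405)),((57,364),(665,498))])
print("  c",cv.mean(0),"long",np.degrees(np.arctan2(*((cv[0]+cv[1]-cv[2]-cv[3])[[1,0]]))),np.linalg.norm(cv[0]-cv[3]),np.linalg.norm(cv[0]-cv[1]))
a=go("arm",(221,156),6,(296,151),6,[((533,482),(215,268)),((471,322),(233,392))])
d=a[1]-a[0];print("  dir",np.degrees(np.arctan2(d[1],d[0])),np.linalg.norm(d))
go("bush",(221,156),6,(296,151),6,[((583,185),(83,453)),((225,732),(545,148))])
E
python3 m.py
```

```text
rim [599.8 404.8  79.7] [-0.2  0. ] [-0.2  0. ]
rim [580.3 318.7  76.1] [-0.7  0.1] [-0.8  0.1]
rim [461.6 344.6  76.9] [-1.1  0.2] [-1.1  0.2]
rim [481.6 430.5  80.5] [-0.7  0.1] [-0.7  0.1]
  c [530.82989873 374.65298532  78.28645797] long dir -12.293825746338294 120.92264924393423 88.41422038921563
handle [ 638.8 -253.    62.5] [-0.2  0.1] [-0.2 -0. ]
handle [ 522.1 -307.6   60.4] [-0.1  0. ] [-0.1 -0. ]
  c [ 580.45286213 -280.29199465   61.48121495] y dir 25.097390320809808 128.84181953892607
cover [693.3 171.5   3.7] [-0.6  0.1] [-0.7  0. ]
cover [661.2  89.6   4.4] [-0.8  0.2] [-0.9  0. ]
cover [550.1 130.6   5.7] [-0.7  0.2] [-0.7  0. ]
cover [581.2 213.6   6.2] [-0.6  0.1] [-0.6  0. ]
  c [621.45542699 151.31719673   5.01572203] long -20.403805198796327 119.82217817787388 87.94256617742333
arm [526.6   7.6  34.8] [-0.4  0.1] [-0.4 -0. ]
arm [594.5  32.6  35.1] [-0.4  0.1] [-0.4 -0. ]
  dir 20.228962708038576 72.3504647847524
bush [650.7 -15.7  46.2] [-0.4  0.1] [-0.4 -0. ]
bush [426.6 135.8  45.9] [-0.4  0.1] [-0.3  0. ]
```

```bash
cat > goto.py <<'E'
from h import *
import sys
def plan(target,jaw,flip=False):
    s=ctrl.observe(); r=rot(s["eef_rot"])
    y=r.apply([0,1,0]); cur=np.degrees(np.arctan2(y[1],y[0]))
    print("t",round(s["time_s"],2),"pos",np.round(s["position"],1),"jaw",round(cur,1),"j",np.round(s["joints"],2),"op",round(s["opening"]*85.4,1),"F",np.round(s["contact_force"],1))
    if target is None: return
    t=r.inv().apply(np.array(target)-s["position"])/50
    for alt in (0,180):
        a=np.radians(jaw+alt)
        yt=np.array([np.cos(a),np.sin(a),0]);zt=np.array([0,0,-1.]);xt=np.cross(yt,zt)
        rv=(r.inv()*R.from_matrix(np.c_[xt,yt,zt])).as_rotvec(degrees=True)/5
        print("shift",np.round(t,3),"turn",np.round(rv,3))
if __name__=="__main__":
    a=list(map(float,sys.argv[1:])); plan(a[:3] if a else None,a[3] if a else 0)
E
python3 goto.py 580 -280 160 115
```

```text
t 1.75 pos [198.1 539.8 239.3] jaw 69.8 j [ 1.11  0.38  0.08  1.27 -0.    1.46] op 85.2 F [ 0.1  0.9 -0.5]
shift [-12.818 -12.761   1.586] turn [ 0.00e+00  1.00e-03 -9.03e+00]
shift [-12.818 -12.761   1.586] turn [ 1.000e-03 -0.000e+00  2.697e+01]
```

Call:
arm_command:
  rows:
    - {"x":-1.6,"y":-1.6,"z":0,"az":-1,"claw":25}
    - {"x":-3.2,"y":-3.2,"z":0,"az":-2,"claw":25}
    - {"x":-4.8,"y":-4.8,"z":0,"az":-3,"claw":25}
    - {"x":-6.4,"y":-6.4,"z":0,"az":-4,"claw":25}
    - {"x":-8,"y":-8,"z":0,"az":-5,"claw":25}
    - {"x":-9.6,"y":-9.6,"z":0,"az":-6,"claw":25}
    - {"x":-11.2,"y":-11.2,"z":0,"az":-7.5,"claw":25}
    - {"x":-12.4,"y":-12.3,"z":0,"az":-9,"claw":25}

```text
invalid input at $.rows[0]: expected keys claw, x, y, z, ax, ay, az
```

```bash
python3 goto.py 580 -280 160 115
```

```text
t 1.75 pos [198.1 539.8 239.3] jaw 69.8 j [ 1.11  0.38  0.08  1.27 -0.    1.46] op 85.2 F [ 0.1  0.9 -0.5]
shift [-12.818 -12.761   1.586] turn [ 0.00e+00  1.00e-03 -9.03e+00]
shift [-12.818 -12.761   1.586] turn [ 1.000e-03 -0.000e+00  2.697e+01]
```

Call:
arm_command:
  rows:
    - {"x":-1.2,"y":-1.2,"z":0,"ax":0,"ay":0,"az":-1,"claw":25}
    - {"x":-2.4,"y":-2.4,"z":0,"ax":0,"ay":0,"az":-2,"claw":25}
    - {"x":-3.6,"y":-3.6,"z":0,"ax":0,"ay":0,"az":-3,"claw":25}
    - {"x":-4.8,"y":-4.8,"z":0,"ax":0,"ay":0,"az":-4,"claw":25}
    - {"x":-5.8,"y":-5.8,"z":0,"ax":0,"ay":0,"az":-5,"claw":25}
    - {"x":-7,"y":-7,"z":0,"ax":0,"ay":0,"az":-6,"claw":25}
    - {"x":-8,"y":-8,"z":0,"ax":0,"ay":0,"az":-7.5,"claw":25}
    - {"x":-9,"y":-9,"z":0,"ax":0,"ay":0,"az":-9,"claw":25}

```text
time_s: 2.75
position: [407.6, 87.6, 239.7]
eef_rot: [0.001, -0.216, 0.976, 0.0]
contact_force: [1.4, 1.3, -0.2]
opening: 0.293
```

```bash
python3 goto.py 580 -280 160 115
```

```text
t 2.75 pos [407.6  87.6 239.7] jaw 114.9 j [ 0.06  0.06 -0.33  1.19  0.   -0.38] op 25.1 F [ 1.4  1.3 -0.2]
shift [-0.031 -8.121  1.595] turn [-0.002  0.016 -0.022]
shift [-0.031 -8.121  1.595] turn [2.5000e-02 3.0000e-03 3.5978e+01]
```

Call:
arm_command:
  rows:
    - {"x":0,"y":-1.2,"z":0.2,"ax":0,"ay":0,"az":0,"claw":25}
    - {"x":0,"y":-2.4,"z":0.4,"ax":0,"ay":0,"az":0,"claw":25}
    - {"x":0,"y":-3.6,"z":0.6,"ax":0,"ay":0,"az":0,"claw":25}
    - {"x":0,"y":-4.8,"z":0.8,"ax":0,"ay":0,"az":0,"claw":25}
    - {"x":0,"y":-6,"z":1,"ax":0,"ay":0,"az":0,"claw":25}
    - {"x":0,"y":-7.1,"z":1.2,"ax":0,"ay":0,"az":0,"claw":25}
    - {"x":0,"y":-8.1,"z":1.4,"ax":0,"ay":0,"az":0,"claw":25}
    - {"x":0,"y":-8.1,"z":1.6,"ax":0,"ay":0,"az":0,"claw":25}

```text
time_s: 3.75
position: [576.8, -282.2, 158.0]
eef_rot: [0.0, -0.212, 0.977, -0.001]
contact_force: [0.3, 0.4, 0.0]
opening: 0.295
```

```bash
python3 goto.py 580 -280 52 115; python3 - <<'E'
from h import *
W=eyes.snapshot("wrist");save("c1",W["color"])
print(np.round(W["eye"]),models.pinpoint(W,"unit_drawer0_handle"), proj(W,(580,-280,62)))
E
```

```text
t 3.75 pos [ 576.8 -282.2  158. ] jaw 114.4 j [-0.55  0.54  0.13  1.16 -0.   -0.98] op 25.2 F [0.3 0.4 0. ]
shift [-0.076  0.015  2.12 ] turn [-0.013  0.004 -0.113]
shift [-0.076  0.015  2.12 ] turn [6.0000e-03 2.1000e-02 3.5887e+01]
[ 505. -314.  294.] [{'uv': [324.5, 207.3], 'p': 0.77}] [324.30028196 210.25478837]
```

View pics/c1.png

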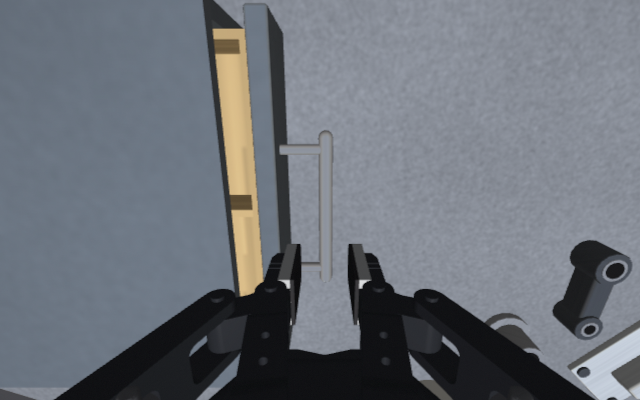

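The picture shows the bar from (326,135) to (326,275), centred between the pads and aligned with them. I'll descend and grip it.

Call:
arm_command:
  rows:
    - {"x":-0.07,"y":0.02,"z":0.4,"ax":0,"ay":0,"az":-0.1,"claw":25}
    - {"x":-0.07,"y":0.02,"z":0.8,"ax":0,"ay":0,"az":-0.1,"claw":25}
    - {"x":-0.07,"y":0.02,"z":1.2,"ax":0,"ay":0,"az":-0.1,"claw":25}
    - {"x":-0.07,"y":0.02,"z":1.6,"ax":0,"ay":0,"az":-0.1,"claw":25}
    - {"x":-0.07,"y":0.02,"z":2.0,"ax":0,"ay":0,"az":-0.1,"claw":25}
    - {"x":-0.07,"y":0.02,"z":2.12,"ax":0,"ay":0,"az":-0.1,"claw":25}
    - {"x":-0.07,"y":0.02,"z":2.12,"ax":0,"ay":0,"az":-0.1,"claw":0}
    - {"x":-0.07,"y":0.02,"z":2.12,"ax":0,"ay":0,"az":-0.1,"claw":0}

```text
time_s: 4.85
position: [578.4, -275.6, 53.8]
eef_rot: [0.0, -0.218, 0.976, 0.0]
contact_force: [0.2, 0.7, -1.8]
opening: 0.102
```

```bash
python3 goto.py 580 -280 52 115; python3 - <<'E'
from h import *
W=eyes.snapshot("wrist");save("c2",W["color"])
E
```

```text
t 4.85 pos [ 578.4 -275.6   53.8] jaw 115.2 j [-0.54  0.61 -0.03  0.93  0.   -0.98] op 8.7 F [ 0.2  0.7 -1.8]
shift [ 0.009 -0.094  0.035] turn [0.008 0.003 0.033]
shift [ 0.009 -0.094  0.035] turn [-5.0000e-03  1.3000e-02 -3.5967e+01]
```

View pics/c2.png

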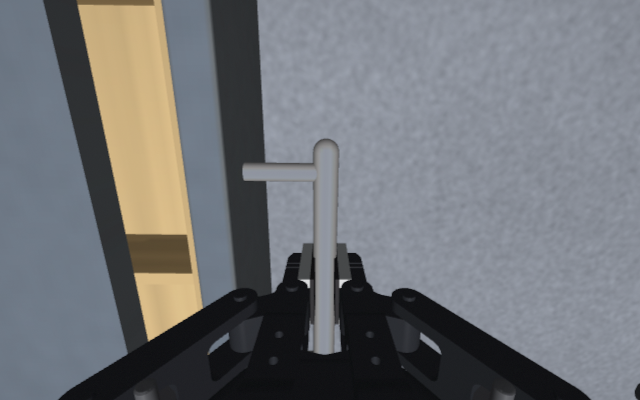

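Gripped: the bar is between the pads, opening 8.7 mm. The pull is along tool +y.

Call:
arm_command:
  rows:
    - {"x":0,"y":0.2,"z":0,"ax":0,"ay":0,"az":0,"claw":0}
    - {"x":0,"y":0.6,"z":0,"ax":0,"ay":0,"az":0,"claw":0}
    - {"x":0,"y":1.0,"z":0,"ax":0,"ay":0,"az":0,"claw":0}
    - {"x":0,"y":1.4,"z":0,"ax":0,"ay":0,"az":0,"claw":0}
    - {"x":0,"y":1.8,"z":0,"ax":0,"ay":0,"az":0,"claw":0}
    - {"x":0,"y":2.2,"z":0,"ax":0,"ay":0,"az":0,"claw":0}
    - {"x":0,"y":2.5,"z":0,"ax":0,"ay":0,"az":0,"claw":0}
    - {"x":0,"y":2.7,"z":0,"ax":0,"ay":0,"az":0,"claw":0}

```text
time_s: 5.9
position: [522.3, -152.9, 53.8]
eef_rot: [0.002, -0.218, 0.976, 0.0]
contact_force: [5.2, 0.5, -6.1]
opening: 0.102
```

Call:
arm_command:
  rows:
    - {"x":0,"y":0.06,"z":0,"ax":0,"ay":0,"az":0,"claw":0}
    - {"x":0,"y":0.12,"z":0,"ax":0,"ay":0,"az":0,"claw":0}
    - {"x":0,"y":0.18,"z":0,"ax":0,"ay":0,"az":0,"claw":0}
    - {"x":0,"y":0.24,"z":0,"ax":0,"ay":0,"az":0,"claw":0}
    - {"x":0,"y":0.28,"z":0,"ax":0,"ay":0,"az":0,"claw":0}
    - {"x":0,"y":0.3,"z":0,"ax":0,"ay":0,"az":0,"claw":0}
    - {"x":0,"y":0.32,"z":0,"ax":0,"ay":0,"az":0,"claw":0}
    - {"x":0,"y":0.34,"z":0,"ax":0,"ay":0,"az":0,"claw":0}

```text
time_s: 6.9
position: [515.6, -138.1, 53.8]
eef_rot: [0.002, -0.218, 0.976, 0.0]
contact_force: [5.1, 1.5, -6.6]
opening: 0.103
```

Call:
arm_command:
  rows:
    - {"x":0,"y":0.04,"z":0,"ax":0,"ay":0,"az":0,"claw":0}
    - {"x":0,"y":0.08,"z":0,"ax":0,"ay":0,"az":0,"claw":0}
    - {"x":0,"y":0.12,"z":0,"ax":0,"ay":0,"az":0,"claw":0}
    - {"x":0,"y":0.16,"z":0,"ax":0,"ay":0,"az":0,"claw":0}
    - {"x":0,"y":0.18,"z":0,"ax":0,"ay":0,"az":0,"claw":0}
    - {"x":0,"y":0.2,"z":0,"ax":0,"ay":0,"az":0,"claw":0}
    - {"x":0,"y":0.2,"z":0,"ax":0,"ay":0,"az":0,"claw":0}
    - {"x":0,"y":0.2,"z":0,"ax":0,"ay":0,"az":0,"claw":0}

```text
time_s: 7.9
position: [513.3, -133.1, 53.8]
eef_rot: [0.002, -0.217, 0.976, -0.004]
contact_force: [10.0, -8.2, -14.7]
opening: 0.099
```

Call:
arm_command:
  rows:
    - {"x":0,"y":0.04,"z":0,"ax":0,"ay":0,"az":0,"claw":0}
    - {"x":0,"y":0.08,"z":0,"ax":0,"ay":0,"az":0,"claw":0}
    - {"x":0,"y":0.1,"z":0,"ax":0,"ay":0,"az":0,"claw":0}
    - {"x":0,"y":0.1,"z":0,"ax":0,"ay":0,"az":0,"claw":0}
    - {"x":0,"y":0.1,"z":0,"ax":0,"ay":0,"az":0,"claw":0}
    - {"x":0,"y":0.1,"z":0,"ax":0,"ay":0,"az":0,"claw":0}
    - {"x":0,"y":0.1,"z":0,"ax":0,"ay":0,"az":0,"claw":0}
    - {"x":0,"y":0.1,"z":0,"ax":0,"ay":0,"az":0,"claw":0}

```text
time_s: 8.9
position: [513.3, -133.0, 53.9]
eef_rot: [0.003, -0.216, 0.976, -0.009]
contact_force: [14.3, -21.5, -24.5]
opening: 0.102
```

```bash
python3 goto.py ; python3 - <<'E'
from h import *
W=eyes.snapshot("wrist");save("d1",W["color"]);S=eyes.snapshot("scene");save("d2",S["color"])
E
```

```text
t 8.9 pos [ 513.3 -133.    53.9] jaw 114.9 j [-0.37  0.41 -0.38  0.77 -0.01 -0.8 ] op 8.7 F [ 14.3 -21.5 -24.5]
```

View pics/d1.png

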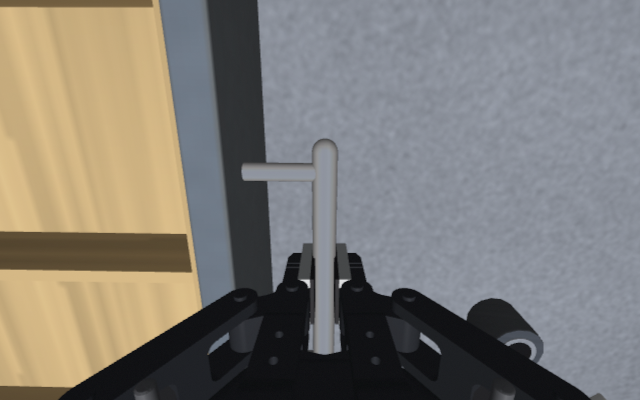

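View pics/d2.png

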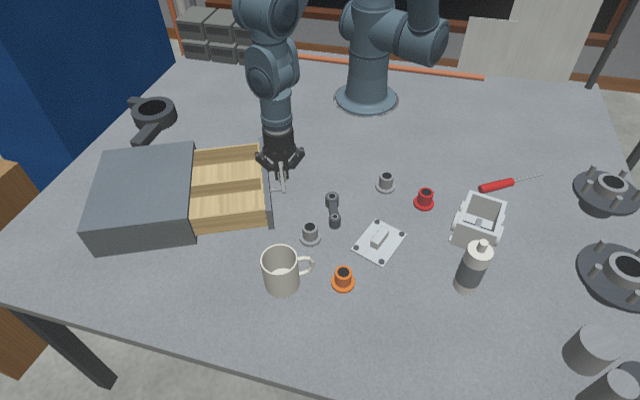

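The end stop is reached: there was no further motion and the force rose. The drawer is open and its floor is visible in both views. I'll relieve the force, release and lift.

Call:
arm_command:
  rows:
    - {"x":0,"y":-0.15,"z":0,"ax":0,"ay":0,"az":0,"claw":0}
    - {"x":0,"y":-0.15,"z":0,"ax":0,"ay":0,"az":0,"claw":25}
    - {"x":0,"y":-0.15,"z":0,"ax":0,"ay":0,"az":0,"claw":25}
    - {"x":0,"y":-0.15,"z":0,"ax":0,"ay":0,"az":0,"claw":25}
    - {"x":0,"y":-0.15,"z":-0.5,"ax":0,"ay":0,"az":0,"claw":25}
    - {"x":0,"y":-0.15,"z":-1.2,"ax":0,"ay":0,"az":0,"claw":25}
    - {"x":0,"y":-0.15,"z":-2.2,"ax":0,"ay":0,"az":0,"claw":40}
    - {"x":0,"y":-0.15,"z":-3.2,"ax":0,"ay":0,"az":0,"claw":60}

```text
time_s: 10.0
position: [510.1, -131.4, 214.8]
eef_rot: [-0.0, -0.218, 0.976, 0.0]
contact_force: [0.9, 0.1, -1.1]
opening: 0.661
```

```bash
python3 goto.py 560 20 150 110.2; python3 - <<'E'
from h import *
T=eyes.snapshot("top");save("e1",cv2.convertScaleAbs(T["color"][100:300,200:600],alpha=1.5) if 0 else cv2.resize(T["color"][110:290,230:530],None,fx=2.6,fy=2.6,interpolation=cv2.INTER_CUBIC))
print(len([1]));
for q in("bay_left","bay_right","unit_drawer0_handle"): print(q,[(np.round(x["uv"],1),round(x["p"],2)) for x in models.pinpoint(T,q)])
E
```

```text
t 10.0 pos [ 510.1 -131.4  214.8] jaw 115.2 j [-0.37  0.29 -0.11  1.17 -0.   -0.81] op 56.5 F [ 0.9  0.1 -1.1]
shift [-2.192  2.315  1.296] turn [ 0.004 -0.005  0.994]
shift [-2.192  2.315  1.296] turn [ 8.0000e-03  6.0000e-03 -3.5006e+01]
1
bay_left [(array([391. , 197.5]), 0.84)]
bay_right []
unit_drawer0_handle [(array([365.9, 243.9]), 0.87)]
```

View pics/e1.png

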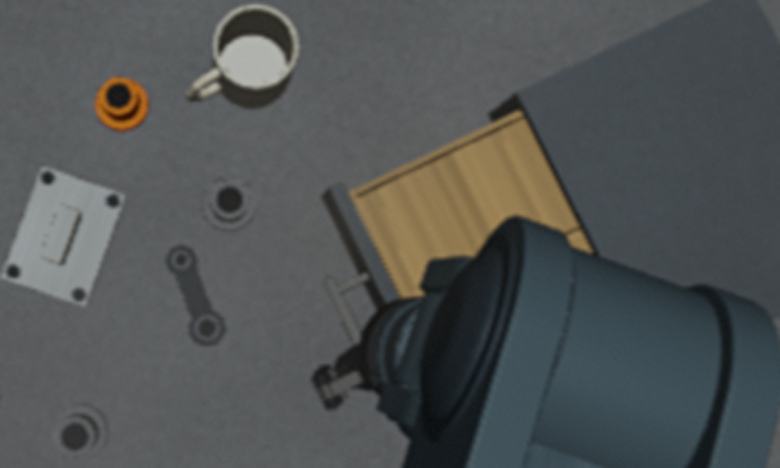

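Call:
arm_command:
  rows:
    - {"x":-0.5,"y":0.5,"z":0,"ax":0,"ay":0,"az":0.2,"claw":60}
    - {"x":-1,"y":1,"z":0.2,"ax":0,"ay":0,"az":0.5,"claw":60}
    - {"x":-1.5,"y":1.5,"z":0.5,"ax":0,"ay":0,"az":1,"claw":60}
    - {"x":-2.2,"y":2.35,"z":0.8,"ax":0,"ay":0,"az":1,"claw":60}
    - {"x":-2.2,"y":2.35,"z":1.1,"ax":0,"ay":0,"az":1,"claw":60}
    - {"x":-2.2,"y":2.35,"z":1.3,"ax":0,"ay":0,"az":1,"claw":60}
    - {"x":-2.2,"y":2.35,"z":1.3,"ax":0,"ay":0,"az":1,"claw":60}
    - {"x":-2.2,"y":2.35,"z":1.3,"ax":0,"ay":0,"az":1,"claw":60}

```text
time_s: 11.2
position: [560.4, 20.2, 148.6]
eef_rot: [0.0, -0.174, 0.985, -0.0]
contact_force: [0.3, 0.3, 0.1]
opening: 0.703
```

```bash
python3 - <<'E'
from h import *
W=eyes.snapshot("wrist");save("f1",W["color"])
for X in [(526.6,7.6,34),(594.5,32.6,34)]: print(proj(W,X))
T=eyes.snapshot("top");save("f2",cv2.resize(T["color"][110:290,230:530],None,fx=2.6,fy=2.6,interpolation=cv2.INTER_CUBIC))
E
python3 goto.py 562 21 12 110.2
```

```text
[323.29249749 158.38564183]
[323.48241504 236.74509201]
t 11.3 pos [560.9  20.4 149. ] jaw 110.1 j [-0.08  0.39 -0.14  1.04  0.   -0.43] op 59.9 F [-0.2 -0.5  0.4]
shift [-0.022  0.005  2.741] turn [-0.006  0.015 -0.026]
shift [-0.022  0.005  2.741] turn [2.3000e-02 1.0000e-02 3.5974e+01]
```

View pics/f1.png

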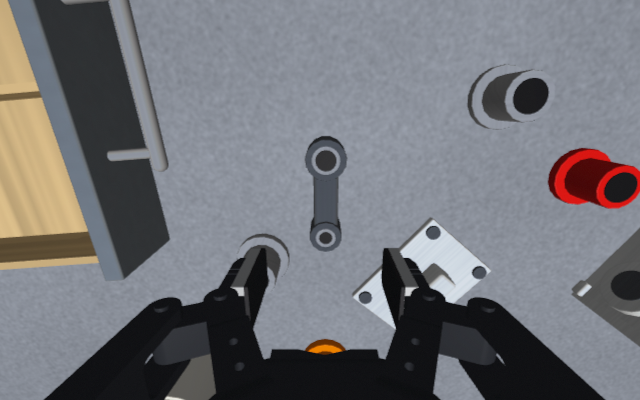

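View pics/f2.png

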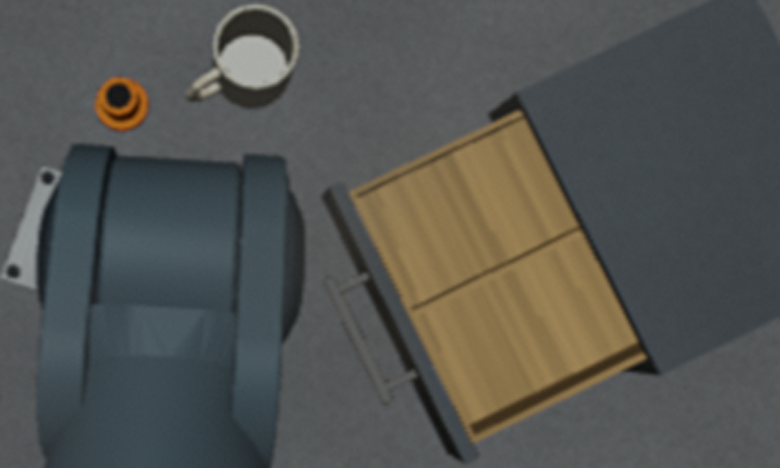

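The wrist view shows the arm at (325,160)–(325,237), upright in the image and midway between the jaws; the prediction was within 2 px. Descending.

Call:
arm_command:
  rows:
    - {"x":-0.02,"y":0,"z":0.5,"ax":0,"ay":0,"az":0,"claw":50}
    - {"x":-0.02,"y":0,"z":1,"ax":0,"ay":0,"az":0,"claw":50}
    - {"x":-0.02,"y":0,"z":1.5,"ax":0,"ay":0,"az":0,"claw":50}
    - {"x":-0.02,"y":0,"z":2,"ax":0,"ay":0,"az":0,"claw":50}
    - {"x":-0.02,"y":0,"z":2.4,"ax":0,"ay":0,"az":0,"claw":50}
    - {"x":-0.02,"y":0,"z":2.65,"ax":0,"ay":0,"az":0,"claw":50}
    - {"x":-0.02,"y":0,"z":2.72,"ax":0,"ay":0,"az":0,"claw":50}
    - {"x":-0.02,"y":0,"z":2.74,"ax":0,"ay":0,"az":0,"claw":50}

```text
time_s: 12.3
position: [561.9, 21.5, 11.9]
eef_rot: [0.001, -0.175, 0.985, -0.0]
contact_force: [0.6, 0.0, -0.5]
opening: 0.584
```

Call:
arm_command:
  rows:
    - {"x":0,"y":0,"z":0,"ax":0,"ay":0,"az":0,"claw":0}
    - {"x":0,"y":0,"z":0,"ax":0,"ay":0,"az":0,"claw":0}
    - {"x":0,"y":0,"z":0,"ax":0,"ay":0,"az":0,"claw":0}
    - {"x":0,"y":0,"z":0,"ax":0,"ay":0,"az":0,"claw":0}
    - {"x":0,"y":0,"z":-0.2,"ax":0,"ay":0,"az":0,"claw":0}
    - {"x":0,"y":0,"z":-0.8,"ax":0,"ay":0,"az":0,"claw":0}
    - {"x":0,"y":0,"z":-1.6,"ax":0,"ay":0,"az":0,"claw":0}
    - {"x":0,"y":0,"z":-2.6,"ax":0,"ay":0,"az":0,"claw":0}

```text
time_s: 13.3
position: [559.4, 21.6, 141.1]
eef_rot: [-0.002, -0.175, 0.985, 0.0]
contact_force: [1.2, 0.3, -4.6]
opening: 0.244
```

```bash
python3 - <<'E'
from h import *
W=eyes.snapshot("wrist");save("g1",W["color"])
T=eyes.snapshot("top")
def c(uv,o=(230,110),s=2.6): return ((uv[0]+.5)/s-.5+o[0],(uv[1]+.5)/s-.5+o[1])
for n,uv,z in [("divF",(413,307),66),("divB",(580,230),66),("wallL F",(345,190),78),("wallL Bk",(520,108),78),("cabL",(518,92),100),("cabR",(657,374),100),("wallR F",(475,440),78),("wallR B",(645,360),78)]:
    print(n,np.round(onz(T,c(uv),z),1))
E
python3 goto.py 613 -199 150 25
```

```text
divF [ 543.5 -188.3   66. ]
divB [ 613.8 -350.2   66. ]
wallL F [ 654.4 -125.5   78. ]
wallL Bk [ 730.1 -294.1   78. ]
cabL [ 740.6 -286.   100. ]
cabR [ 478.5 -401.7  100. ]
wallR F [ 419.9 -239.1   78. ]
wallR B [ 490.3 -400.8   78. ]
t 13.4 pos [565.   21.3 147. ] jaw 110.1 j [-0.07  0.39 -0.14  1.03 -0.   -0.43] op 21.0 F [ 1.7  0.  -3.6]
shift [ 0.615 -4.467 -0.047] turn [ 0.036  0.116 17.03 ]
shift [ 0.615 -4.467 -0.047] turn [ -0.119   0.037 -18.97 ]
```

View pics/g1.png

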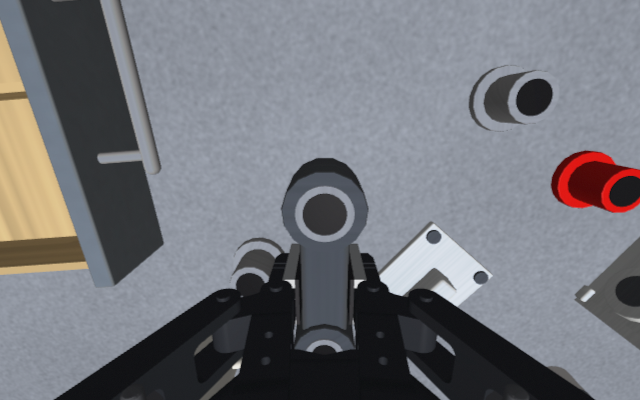

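The arm is held (opening 21 mm), with the web between the pads. Moving over the left bay, turning it to lie along the bay.

Call:
arm_command:
  rows:
    - {"x":0.1,"y":-0.5,"z":-0.1,"ax":0,"ay":0,"az":2,"claw":0}
    - {"x":0.2,"y":-1.1,"z":-0.1,"ax":0,"ay":0,"az":4,"claw":0}
    - {"x":0.3,"y":-1.8,"z":-0.1,"ax":0,"ay":0,"az":6,"claw":0}
    - {"x":0.4,"y":-2.5,"z":-0.1,"ax":0,"ay":0,"az":8,"claw":0}
    - {"x":0.4,"y":-3.2,"z":-0.1,"ax":0,"ay":0,"az":10,"claw":0}
    - {"x":0.4,"y":-3.9,"z":-0.1,"ax":0,"ay":0,"az":12,"claw":0}
    - {"x":0.4,"y":-4.5,"z":-0.1,"ax":0,"ay":0,"az":14,"claw":0}
    - {"x":0.4,"y":-5,"z":-0.1,"ax":0,"ay":0,"az":16,"claw":0}

```text
time_s: 14.4
position: [627.8, -220.8, 144.0]
eef_rot: [-0.002, 0.502, 0.865, -0.0]
contact_force: [-0.0, 0.4, -4.6]
opening: 0.241
```

```bash
python3 goto.py 629 -225 150 24.5; python3 - <<'E'
from h import *
W=eyes.snapshot("wrist");save("g2",W["color"])
E
```

```text
t 14.4 pos [ 627.8 -220.8  144. ] jaw 29.8 j [-0.43  0.6   0.2   1.17 -0.    0.62] op 20.6 F [-0.   0.4 -4.6]
shift [-0.084 -0.02  -0.119] turn [-0.026 -0.03   1.055]
shift [-0.084 -0.02  -0.119] turn [  0.046  -0.04  -34.944]
```

View pics/g2.png

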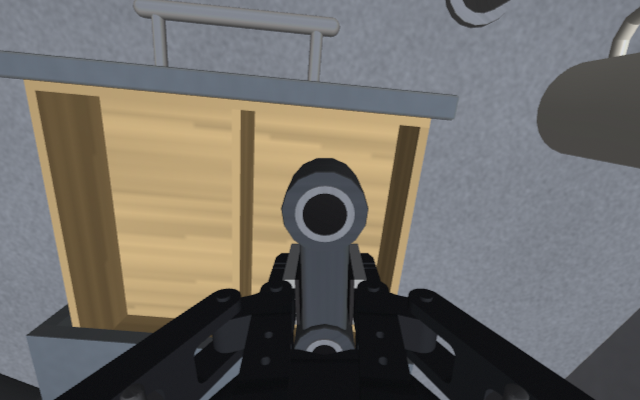

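Call:
arm_command:
  rows:
    - {"x":-0.08,"y":0,"z":0,"ax":0,"ay":0,"az":1.05,"claw":0}
    - {"x":-0.08,"y":0,"z":0.4,"ax":0,"ay":0,"az":1.05,"claw":0}
    - {"x":-0.08,"y":0,"z":0.8,"ax":0,"ay":0,"az":1.05,"claw":0}
    - {"x":-0.08,"y":0,"z":1.2,"ax":0,"ay":0,"az":1.05,"claw":0}
    - {"x":-0.08,"y":0,"z":1.6,"ax":0,"ay":0,"az":1.05,"claw":0}
    - {"x":-0.08,"y":0,"z":1.9,"ax":0,"ay":0,"az":1.05,"claw":0}
    - {"x":-0.08,"y":0,"z":2,"ax":0,"ay":0,"az":1.05,"claw":0}
    - {"x":-0.08,"y":0,"z":2,"ax":0,"ay":0,"az":1.05,"claw":0}

```text
time_s: 15.45
position: [630.4, -223.3, 45.9]
eef_rot: [-0.0, 0.538, 0.843, -0.0]
contact_force: [0.4, 0.4, -3.5]
opening: 0.244
```

```bash
python3 goto.py 629 -225 35 24.5; python3 - <<'E'
from h import *
W=eyes.snapshot("wrist");save("g3",W["color"])
S=eyes.snapshot("scene");crop("g4",S,(220,190),60,6)
E
```

```text
t 15.45 pos [ 630.4 -223.3   45.9] jaw 24.9 j [-0.44  0.67  0.06  0.96  0.    0.7 ] op 20.9 F [ 0.4  0.4 -3.5]
shift [-0.019 -0.04   0.218] turn [-0.006 -0.008  0.081]
shift [-0.019 -0.04   0.218] turn [ 1.2000e-02 -9.0000e-03 -3.5919e+01]
```

View pics/g3.png

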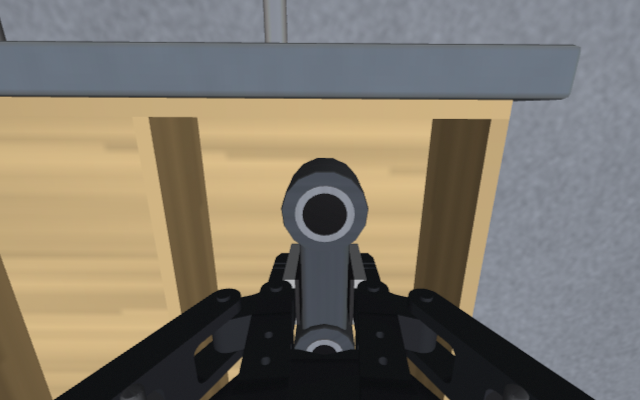

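View pics/g4.png

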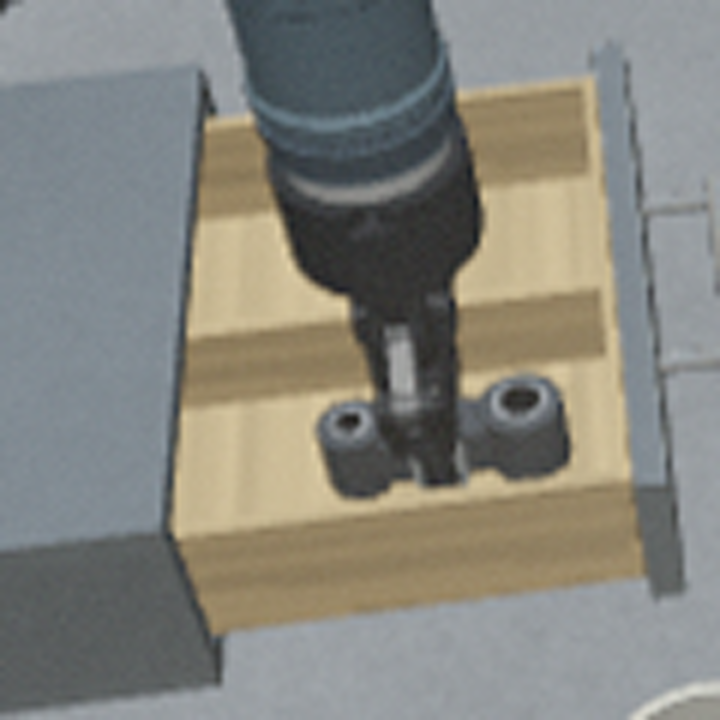

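The arm is aligned in the left bay, with the large eye at (325,215), clear of the divider and wall. Lowering the last 11 mm.

Call:
arm_command:
  rows:
    - {"x":-0.02,"y":-0.04,"z":0.1,"ax":0,"ay":0,"az":0.08,"claw":0}
    - {"x":-0.02,"y":-0.04,"z":0.18,"ax":0,"ay":0,"az":0.08,"claw":0}
    - {"x":-0.02,"y":-0.04,"z":0.22,"ax":0,"ay":0,"az":0.08,"claw":0}
    - {"x":-0.02,"y":-0.04,"z":0.22,"ax":0,"ay":0,"az":0.08,"claw":0}
    - {"x":-0.02,"y":-0.04,"z":0.22,"ax":0,"ay":0,"az":0.08,"claw":0}
    - {"x":-0.02,"y":-0.04,"z":0.22,"ax":0,"ay":0,"az":0.08,"claw":0}
    - {"x":-0.02,"y":-0.04,"z":0.22,"ax":0,"ay":0,"az":0.08,"claw":0}
    - {"x":-0.02,"y":-0.04,"z":0.22,"ax":0,"ay":0,"az":0.08,"claw":0}

```text
time_s: 16.55
position: [629.4, -225.2, 35.4]
eef_rot: [0.0, 0.541, 0.841, 0.0]
contact_force: [0.7, -0.1, -2.9]
opening: 0.248
```

Call:
arm_command:
  rows:
    - {"x":0,"y":0,"z":0.03,"ax":0,"ay":0,"az":0,"claw":0}
    - {"x":0,"y":0,"z":0.03,"ax":0,"ay":0,"az":0,"claw":0}
    - {"x":0,"y":0,"z":0.03,"ax":0,"ay":0,"az":0,"claw":40}
    - {"x":0,"y":0,"z":0.03,"ax":0,"ay":0,"az":0,"claw":40}
    - {"x":0,"y":0,"z":-0.3,"ax":0,"ay":0,"az":0,"claw":45}
    - {"x":0,"y":0,"z":-1,"ax":0,"ay":0,"az":0,"claw":45}
    - {"x":0,"y":0,"z":-2,"ax":0,"ay":0,"az":0,"claw":60}
    - {"x":0,"y":0,"z":-3,"ax":0,"ay":0,"az":0,"claw":60}

```text
time_s: 17.55
position: [629.3, -225.2, 188.2]
eef_rot: [0.001, 0.541, 0.841, 0.0]
contact_force: [1.3, -1.4, -1.2]
opening: 0.707
```

```bash
python3 - <<'E'
from h import *
W=eyes.snapshot("wrist");save("g5",W["color"])
T=eyes.snapshot("top");save("g6",cv2.resize(T["color"][110:310,130:430],None,fx=2.6,fy=2.6,interpolation=cv2.INTER_CUBIC))
E
python3 goto.py 651 -16 150 24.5
```

```text
t 17.65 pos [ 633.1 -226.8  194.3] jaw 24.5 j [-0.44  0.59  0.3   1.27  0.    0.7 ] op 60.1 F [ 0.8  0.2 -0.4]
shift [3.698 2.067 0.866] turn [0.105 0.12  0.001]
shift [3.698 2.067 0.866] turn [ -0.188   0.164 -35.998]
```

View pics/g5.png

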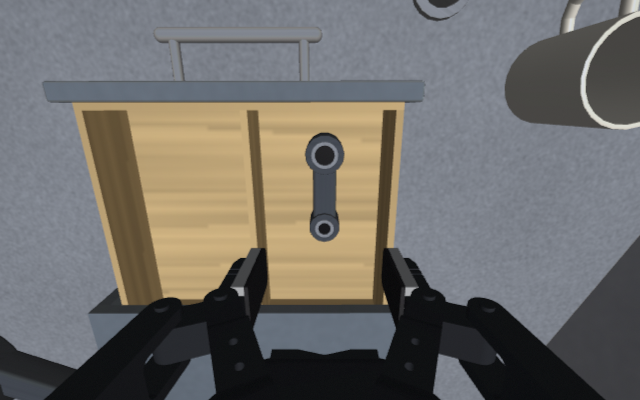

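View pics/g6.png

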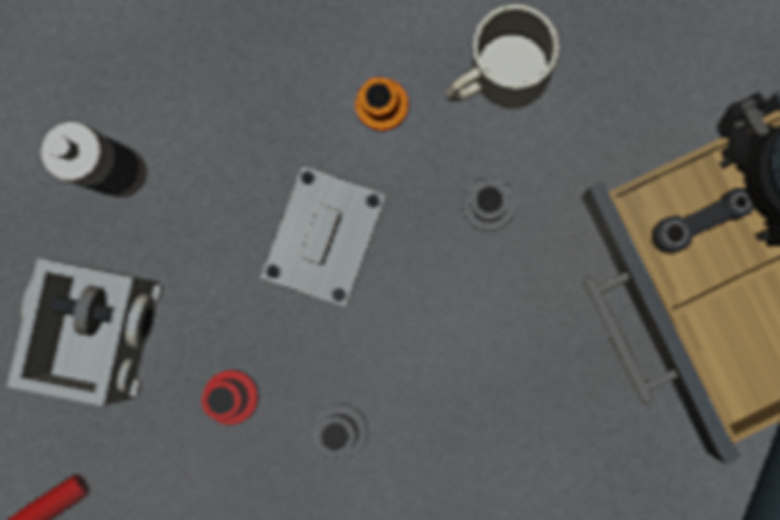

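The link arm lies alone in the left bay, eyes at (325,153) and (325,228). The bushes haven't moved. The next bush to fetch is at top view (318.5,186).

Call:
arm_command:
  rows:
    - {"x":0.7,"y":0.4,"z":0,"ax":0,"ay":0,"az":0,"claw":60}
    - {"x":1.4,"y":0.8,"z":0,"ax":0,"ay":0,"az":0,"claw":60}
    - {"x":2.1,"y":1.2,"z":0.2,"ax":0,"ay":0,"az":0,"claw":60}
    - {"x":2.8,"y":1.6,"z":0.4,"ax":0,"ay":0,"az":0,"claw":60}
    - {"x":3.4,"y":1.9,"z":0.6,"ax":0,"ay":0,"az":0,"claw":60}
    - {"x":3.7,"y":2.07,"z":0.8,"ax":0,"ay":0,"az":0,"claw":60}
    - {"x":3.7,"y":2.07,"z":0.87,"ax":0,"ay":0,"az":0,"claw":60}
    - {"x":3.7,"y":2.07,"z":0.87,"ax":0,"ay":0,"az":0,"claw":60}

```text
time_s: 18.65
position: [646.7, -15.1, 141.7]
eef_rot: [0.0, 0.541, 0.841, -0.0]
contact_force: [0.3, 0.1, -0.8]
opening: 0.703
```

```bash
python3 - <<'E'
from h import *
W=eyes.snapshot("wrist");save("i1",W["color"])
print(proj(W,(650.7,-15.7,46)))
E
python3 goto.py 651 -16 20 24.5
```

```text
[328.19178626 208.87950269]
t 18.7 pos [646.9 -15.3 142. ] jaw 24.4 j [-0.12  0.56  0.12  1.13 -0.    1.02] op 60.2 F [ 0.9 -0.9  0.3]
shift [-0.045  0.068  2.44 ] turn [ 0.001  0.006 -0.018]
shift [-0.045  0.068  2.44 ] turn [ 1.0000e-02 -2.0000e-03  3.5982e+01]
```

View pics/i1.png

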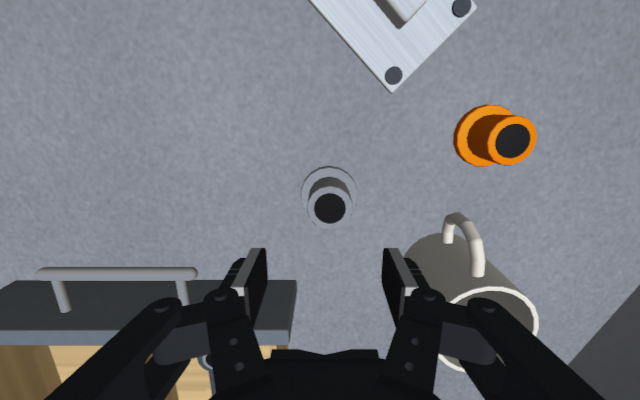

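```bash
python3 - <<'E'
from h import *
W=eyes.snapshot("wrist")
print(onz(W,(490,328),95),onz(W,(478,250),70))
T=eyes.snapshot("top");print(onz(T,(130+516/2.6,110+46/2.6),95))
E
```

```text
[792.99615292 -36.31295382  95.        ] [767.06213332   8.93047905  70.        ]
[788.35730646 -44.40336209  95.        ]
```

Mug centre is about (790,−40), so its nearest side is over 50 mm from the fingers. The hole at (330,208) matches the prediction. Descending.

Call:
arm_command:
  rows:
    - {"x":-0.04,"y":0.08,"z":0.5,"ax":0,"ay":0,"az":0,"claw":58}
    - {"x":-0.04,"y":0.08,"z":1,"ax":0,"ay":0,"az":0,"claw":58}
    - {"x":-0.04,"y":0.08,"z":1.5,"ax":0,"ay":0,"az":0,"claw":58}
    - {"x":-0.04,"y":0.08,"z":2,"ax":0,"ay":0,"az":0,"claw":58}
    - {"x":-0.04,"y":0.08,"z":2.3,"ax":0,"ay":0,"az":0,"claw":58}
    - {"x":-0.04,"y":0.08,"z":2.44,"ax":0,"ay":0,"az":0,"claw":58}
    - {"x":-0.04,"y":0.08,"z":2.44,"ax":0,"ay":0,"az":0,"claw":58}
    - {"x":-0.04,"y":0.08,"z":2.44,"ax":0,"ay":0,"az":0,"claw":58}

```text
time_s: 19.8
position: [652.2, -14.2, 20.9]
eef_rot: [0.001, 0.541, 0.841, 0.0]
contact_force: [-0.7, 0.0, 0.2]
opening: 0.677
```

Call:
arm_command:
  rows:
    - {"x":0,"y":0,"z":0,"ax":0,"ay":0,"az":0,"claw":0}
    - {"x":0,"y":0,"z":0,"ax":0,"ay":0,"az":0,"claw":0}
    - {"x":0,"y":0,"z":0,"ax":0,"ay":0,"az":0,"claw":0}
    - {"x":0,"y":0,"z":0,"ax":0,"ay":0,"az":0,"claw":0}
    - {"x":0,"y":0,"z":-0.2,"ax":0,"ay":0,"az":0,"claw":0}
    - {"x":0,"y":0,"z":-0.8,"ax":0,"ay":0,"az":0,"claw":0}
    - {"x":0,"y":0,"z":-1.8,"ax":0,"ay":0,"az":0,"claw":0}
    - {"x":0,"y":0,"z":-2.8,"ax":0,"ay":0,"az":0,"claw":0}

```text
time_s: 20.8
position: [650.2, -13.9, 160.4]
eef_rot: [-0.001, 0.541, 0.841, -0.0]
contact_force: [0.7, 0.7, -2.0]
opening: 0.431
```

```bash
python3 - <<'E'
from h import *
W=eyes.snapshot("wrist");save("i2",W["color"])
E
python3 goto.py 530 -320 160 24.5
```

```text
t 20.85 pos [654.  -14.3 168.9] jaw 24.5 j [-0.12  0.56  0.18  1.19  0.    1.02] op 36.5 F [1.8 0.6 3. ]
shift [-4.534 -4.794  0.161] turn [0.094 0.054 0.001]
shift [-4.534 -4.794  0.161] turn [ -0.085   0.148 -35.998]
```

View pics/i2.png

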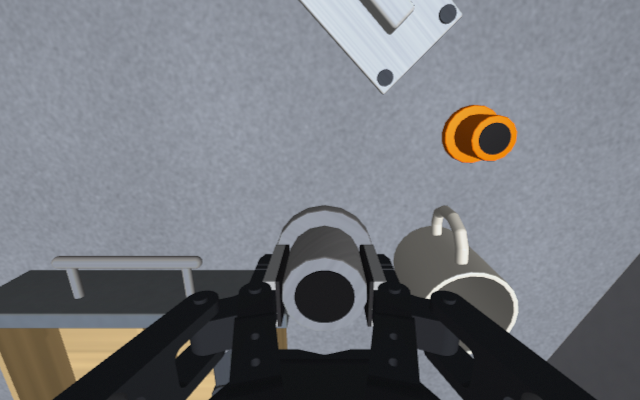

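Call:
arm_command:
  rows:
    - {"x":-0.6,"y":-0.64,"z":0,"ax":0,"ay":0,"az":0,"claw":0}
    - {"x":-1.3,"y":-1.4,"z":0,"ax":0,"ay":0,"az":0,"claw":0}
    - {"x":-2.1,"y":-2.2,"z":0,"ax":0,"ay":0,"az":0,"claw":0}
    - {"x":-2.8,"y":-3.0,"z":0,"ax":0,"ay":0,"az":0,"claw":0}
    - {"x":-3.5,"y":-3.8,"z":0,"ax":0,"ay":0,"az":0,"claw":0}
    - {"x":-4.1,"y":-4.4,"z":0,"ax":0,"ay":0,"az":0,"claw":0}
    - {"x":-4.45,"y":-4.8,"z":0.2,"ax":0,"ay":0,"az":0,"claw":0}
    - {"x":-4.45,"y":-4.8,"z":0.4,"ax":0,"ay":0,"az":0,"claw":0}

```text
time_s: 21.85
position: [523.9, -317.8, 139.1]
eef_rot: [-0.0, 0.542, 0.84, -0.0]
contact_force: [0.3, 1.0, -3.3]
opening: 0.427
```

```bash
python3 - <<'E'
from h import *
W=eyes.snapshot("wrist");save("i3",W["color"])
T=eyes.snapshot("top");crop("i4",T,(430,215),60,6)
E
python3 goto.py 528 -316 46 24.5
```

```text
t 21.95 pos [ 523.9 -314.9  137.9] jaw 24.5 j [-0.65  0.5   0.    1.08  0.    0.5 ] op 36.7 F [-0.7  0.4 -4.3]
shift [-0.06   0.068  1.838] turn [-0.014 -0.044 -0.004]
shift [-0.06   0.068  1.838] turn [-7.0000e-02  2.2000e-02  3.5996e+01]
```

View pics/i3.png

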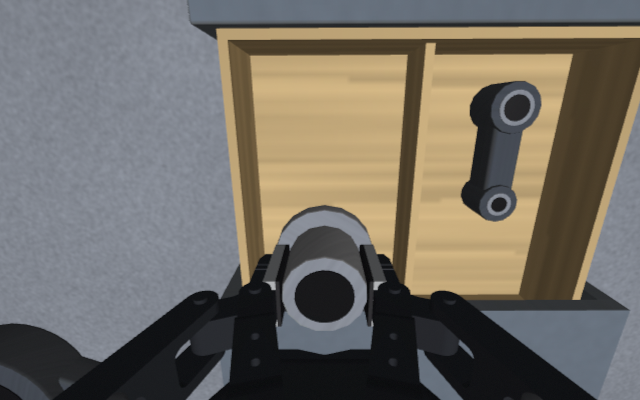

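View pics/i4.png

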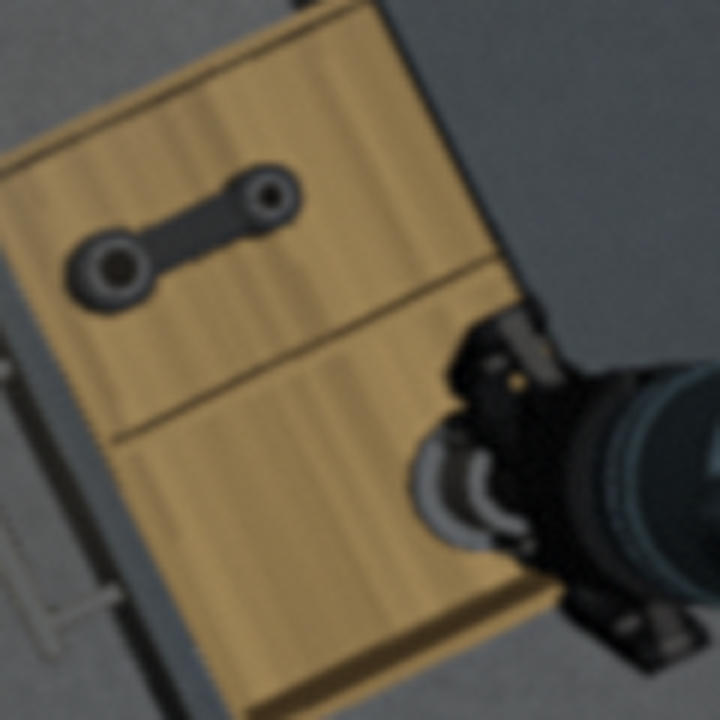

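Bush and jaws hang inside the right bay's outline. I'll set it about 10 mm nearer the front for cabinet clearance.

```bash
python3 goto.py 527.5 -308 45 24.5
```

```text
t 21.95 pos [ 523.9 -314.9  137.9] jaw 24.5 j [-0.65  0.5   0.    1.08  0.    0.5 ] op 36.7 F [-0.7  0.4 -4.3]
shift [0.09  0.125 1.858] turn [-0.014 -0.044 -0.004]
shift [0.09  0.125 1.858] turn [-7.0000e-02  2.2000e-02  3.5996e+01]
```

Call:
arm_command:
  rows:
    - {"x":0.09,"y":0.12,"z":0.2,"ax":0,"ay":0,"az":0,"claw":0}
    - {"x":0.09,"y":0.12,"z":0.5,"ax":0,"ay":0,"az":0,"claw":0}
    - {"x":0.09,"y":0.12,"z":0.8,"ax":0,"ay":0,"az":0,"claw":0}
    - {"x":0.09,"y":0.12,"z":1.1,"ax":0,"ay":0,"az":0,"claw":0}
    - {"x":0.09,"y":0.12,"z":1.4,"ax":0,"ay":0,"az":0,"claw":0}
    - {"x":0.09,"y":0.12,"z":1.6,"ax":0,"ay":0,"az":0,"claw":0}
    - {"x":0.09,"y":0.12,"z":1.75,"ax":0,"ay":0,"az":0,"claw":0}
    - {"x":0.09,"y":0.12,"z":1.8,"ax":0,"ay":0,"az":0,"claw":0}

```text
time_s: 22.95
position: [528.6, -309.5, 49.4]
eef_rot: [-0.0, 0.541, 0.841, 0.0]
contact_force: [0.2, -0.6, -2.9]
opening: 0.43
```

Call:
arm_command:
  rows:
    - {"x":0,"y":0,"z":0.03,"ax":0,"ay":0,"az":0,"claw":0}
    - {"x":0,"y":0,"z":0.06,"ax":0,"ay":0,"az":0,"claw":0}
    - {"x":0,"y":0,"z":0.08,"ax":0,"ay":0,"az":0,"claw":0}
    - {"x":0,"y":0,"z":0.08,"ax":0,"ay":0,"az":0,"claw":0}
    - {"x":0,"y":0,"z":0.08,"ax":0,"ay":0,"az":0,"claw":0}
    - {"x":0,"y":0,"z":0.08,"ax":0,"ay":0,"az":0,"claw":0}
    - {"x":0,"y":0,"z":0.08,"ax":0,"ay":0,"az":0,"claw":0}
    - {"x":0,"y":0,"z":0.08,"ax":0,"ay":0,"az":0,"claw":0}

```text
time_s: 23.95
position: [528.7, -309.5, 45.8]
eef_rot: [-0.0, 0.541, 0.841, 0.0]
contact_force: [0.5, 0.5, -3.6]
opening: 0.426
```

Call:
arm_command:
  rows:
    - {"x":0,"y":0,"z":0.04,"ax":0,"ay":0,"az":0,"claw":0}
    - {"x":0,"y":0,"z":0.05,"ax":0,"ay":0,"az":0,"claw":0}
    - {"x":0,"y":0,"z":0.05,"ax":0,"ay":0,"az":0,"claw":58}
    - {"x":0,"y":0,"z":0.05,"ax":0,"ay":0,"az":0,"claw":58}
    - {"x":0,"y":0,"z":0.05,"ax":0,"ay":0,"az":0,"claw":58}
    - {"x":0,"y":0,"z":-0.6,"ax":0,"ay":0,"az":0,"claw":58}
    - {"x":0,"y":0,"z":-1.6,"ax":0,"ay":0,"az":0,"claw":58}
    - {"x":0,"y":0,"z":-2.6,"ax":0,"ay":0,"az":0,"claw":58}

```text
time_s: 24.95
position: [528.5, -309.3, 177.1]
eef_rot: [-0.0, 0.541, 0.841, 0.0]
contact_force: [0.3, -0.7, -0.7]
opening: 0.677
```

```bash
python3 - <<'E'
from h import *
W=eyes.snapshot("wrist");save("i5",W["color"])
T=eyes.snapshot("top");save("i6",cv2.resize(T["color"][110:310,130:430],None,fx=2.6,fy=2.6,interpolation=cv2.INTER_CUBIC))
E
python3 goto.py 427 136 150 24.5
```

```text
t 25.05 pos [ 532.  -311.9  182.8] jaw 24.5 j [-0.63  0.47  0.08  1.17  0.    0.51] op 57.8 F [ 0.4 -1.1  0.5]
shift [9.029 1.8   0.572] turn [ 0.068  0.119 -0.   ]
shift [9.029 1.8   0.572] turn [ 0.188 -0.106 35.999]
```

View pics/i5.png

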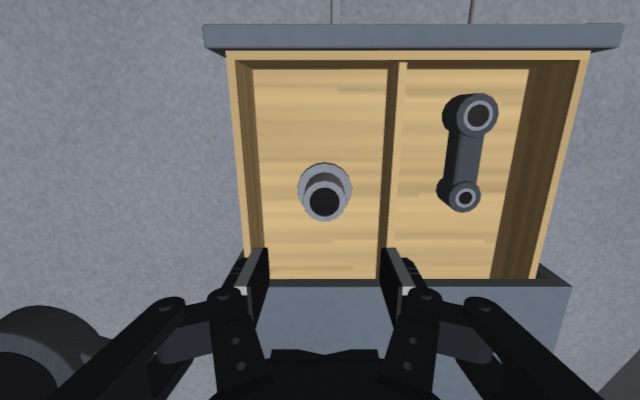

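View pics/i6.png

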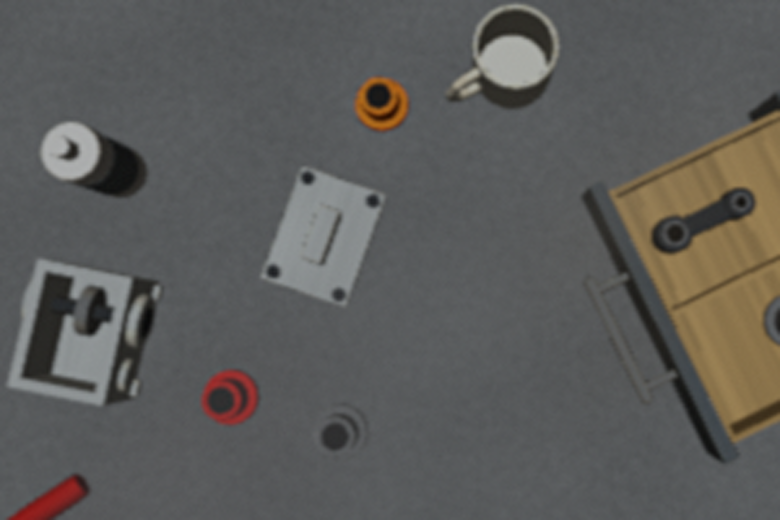

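Bush stands upright in the right bay at (325,195). Going for the remaining grey bush.

Call:
arm_command:
  rows:
    - {"x":1.1,"y":0.22,"z":0,"ax":0,"ay":0,"az":0,"claw":58}
    - {"x":2.2,"y":0.44,"z":0,"ax":0,"ay":0,"az":0,"claw":58}
    - {"x":3.4,"y":0.68,"z":0,"ax":0,"ay":0,"az":0,"claw":58}
    - {"x":4.6,"y":0.92,"z":0,"ax":0,"ay":0,"az":0,"claw":58}
    - {"x":5.8,"y":1.16,"z":0,"ax":0,"ay":0,"az":0,"claw":58}
    - {"x":7,"y":1.4,"z":0.2,"ax":0,"ay":0,"az":0,"claw":58}
    - {"x":8.1,"y":1.6,"z":0.4,"ax":0,"ay":0,"az":0,"claw":58}
    - {"x":9,"y":1.8,"z":0.57,"ax":0,"ay":0,"az":0,"claw":58}

```text
time_s: 26.05
position: [422.9, 139.2, 146.8]
eef_rot: [-0.0, 0.541, 0.841, 0.0]
contact_force: [1.3, 0.6, 0.6]
opening: 0.679
```

```bash
python3 - <<'E'
from h import *
W=eyes.snapshot("wrist");W=eyes.snapshot("wrist");save("k1",W["color"])
print(proj(W,(426.6,135.8,46)))
E
python3 goto.py 426.6 135.8 20 24.5
```

```text
[326.55653609 215.77710642]
t 26.15 pos [421.7 140.6 146.2] jaw 24.9 j [ 0.18  0.17 -0.44  0.95  0.    1.31] op 57.9 F [-0.1 -0.3 -0.5]
shift [-0.133  0.053  2.523] turn [-0.019 -0.023  0.072]
shift [-0.133  0.053  2.523] turn [ 3.6000e-02 -2.9000e-02 -3.5928e+01]
```

View pics/k1.png

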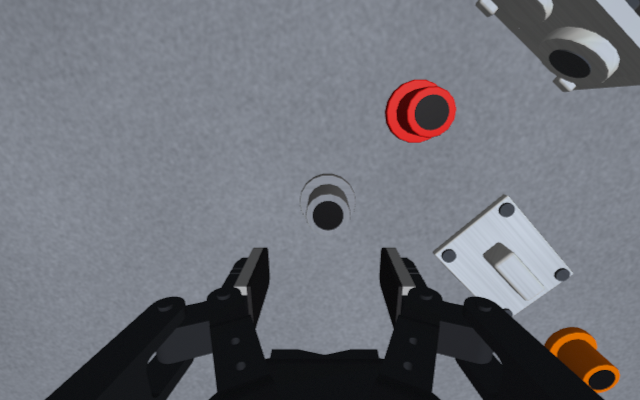

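The grey bush's hole is at (328,214), matching the prediction of (326.6,215.8). The red bush at (425,110) and the cover are clear of the fingers. Descending.

Call:
arm_command:
  rows:
    - {"x":-0.13,"y":0.07,"z":0.5,"ax":0,"ay":0,"az":0.07,"claw":58}
    - {"x":-0.13,"y":0.07,"z":1,"ax":0,"ay":0,"az":0.07,"claw":58}
    - {"x":-0.13,"y":0.07,"z":1.5,"ax":0,"ay":0,"az":0.07,"claw":58}
    - {"x":-0.13,"y":0.07,"z":2,"ax":0,"ay":0,"az":0.07,"claw":58}
    - {"x":-0.13,"y":0.07,"z":2.3,"ax":0,"ay":0,"az":0.07,"claw":58}
    - {"x":-0.13,"y":0.07,"z":2.5,"ax":0,"ay":0,"az":0.07,"claw":58}
    - {"x":-0.13,"y":0.07,"z":2.5,"ax":0,"ay":0,"az":0.07,"claw":58}
    - {"x":-0.13,"y":0.07,"z":2.5,"ax":0,"ay":0,"az":0.07,"claw":58}

```text
time_s: 27.15
position: [430.5, 132.8, 22.9]
eef_rot: [0.0, 0.544, 0.839, 0.0]
contact_force: [0.8, -0.2, 0.3]
opening: 0.679
```

Call:
arm_command:
  rows:
    - {"x":0,"y":0,"z":0,"ax":0,"ay":0,"az":0,"claw":0}
    - {"x":0,"y":0,"z":0,"ax":0,"ay":0,"az":0,"claw":0}
    - {"x":0,"y":0,"z":0,"ax":0,"ay":0,"az":0,"claw":0}
    - {"x":0,"y":0,"z":0,"ax":0,"ay":0,"az":0,"claw":0}
    - {"x":0,"y":0,"z":-0.2,"ax":0,"ay":0,"az":0,"claw":0}
    - {"x":0,"y":0,"z":-0.8,"ax":0,"ay":0,"az":0,"claw":0}
    - {"x":0,"y":0,"z":-1.8,"ax":0,"ay":0,"az":0,"claw":0}
    - {"x":0,"y":0,"z":-2.8,"ax":0,"ay":0,"az":0,"claw":0}

```text
time_s: 28.15
position: [429.1, 132.8, 163.9]
eef_rot: [-0.0, 0.543, 0.839, -0.0]
contact_force: [1.8, 0.0, -2.6]
opening: 0.427
```

```bash
python3 - <<'E'
from h import *
W=eyes.snapshot("wrist");W=eyes.snapshot("wrist");save("k2",W["color"])
E
python3 goto.py 500 -251 150 24.5
```

```text
t 28.25 pos [433.8 133.6 168.1] jaw 24.2 j [ 0.16  0.16 -0.4   1.    0.    1.31] op 36.4 F [ 0.8 -0.3 -2. ]
shift [-7.559 -1.944  0.362] turn [ 0.119  0.03  -0.068]
shift [-7.559 -1.944  0.362] turn [ 0.047 -0.186 35.931]
```

View pics/k2.png

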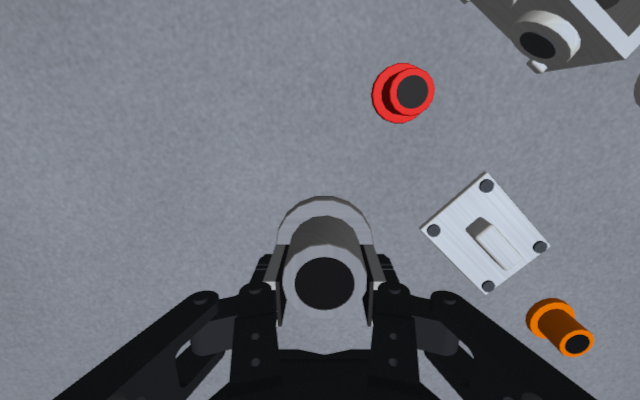

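Call:
arm_command:
  rows:
    - {"x":-0.9,"y":-0.24,"z":0,"ax":0,"ay":0,"az":0,"claw":0}
    - {"x":-1.9,"y":-0.5,"z":0,"ax":0,"ay":0,"az":0,"claw":0}
    - {"x":-3,"y":-0.8,"z":0,"ax":0,"ay":0,"az":0,"claw":0}
    - {"x":-4.1,"y":-1.1,"z":0,"ax":0,"ay":0,"az":0,"claw":0}
    - {"x":-5.2,"y":-1.4,"z":0,"ax":0,"ay":0,"az":0,"claw":0}
    - {"x":-6.2,"y":-1.6,"z":0,"ax":0,"ay":0,"az":0,"claw":0}
    - {"x":-7.1,"y":-1.85,"z":0,"ax":0,"ay":0,"az":0,"claw":0}
    - {"x":-7.56,"y":-1.94,"z":0.2,"ax":0,"ay":0,"az":0,"claw":0}

```text
time_s: 29.25
position: [496.3, -254.2, 151.8]
eef_rot: [0.0, 0.544, 0.839, 0.0]
contact_force: [-0.0, 0.7, -2.4]
opening: 0.428
```

```bash
python3 - <<'E'
from h import *
W=eyes.snapshot("wrist");W=eyes.snapshot("wrist");save("k3",W["color"])
E
python3 goto.py 500 -251 48 24.5
```

```text
t 29.35 pos [ 495.4 -253.1  150.1] jaw 24.0 j [-0.59  0.38 -0.15  1.04 -0.    0.57] op 36.4 F [-0.4  0.5 -3.3]
shift [-0.005  0.104  2.041] turn [-0.016 -0.024 -0.099]
shift [-0.005  0.104  2.041] turn [-3.8000e-02  2.4000e-02  3.5901e+01]
```

View pics/k3.png

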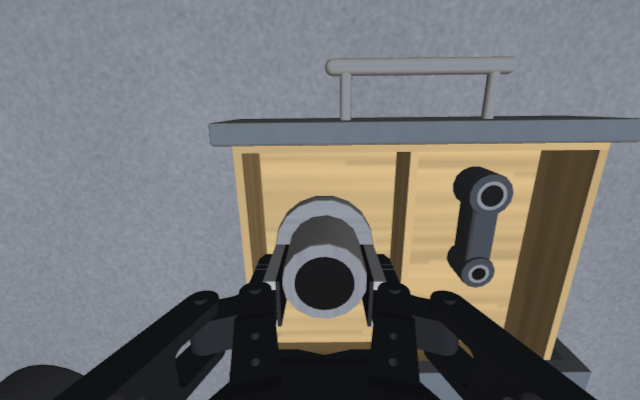

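Call:
arm_command:
  rows:
    - {"x":0,"y":0.1,"z":0.2,"ax":0,"ay":0,"az":-0.1,"claw":0}
    - {"x":0,"y":0.1,"z":0.5,"ax":0,"ay":0,"az":-0.1,"claw":0}
    - {"x":0,"y":0.1,"z":0.8,"ax":0,"ay":0,"az":-0.1,"claw":0}
    - {"x":0,"y":0.1,"z":1.1,"ax":0,"ay":0,"az":-0.1,"claw":0}
    - {"x":0,"y":0.1,"z":1.3,"ax":0,"ay":0,"az":-0.1,"claw":0}
    - {"x":0,"y":0.1,"z":1.4,"ax":0,"ay":0,"az":-0.1,"claw":0}
    - {"x":0,"y":0.1,"z":1.5,"ax":0,"ay":0,"az":-0.1,"claw":0}
    - {"x":0,"y":0.1,"z":1.5,"ax":0,"ay":0,"az":-0.1,"claw":0}

```text
time_s: 30.35
position: [500.6, -249.7, 77.2]
eef_rot: [-0.0, 0.54, 0.842, 0.0]
contact_force: [-0.6, 0.1, -3.1]
opening: 0.431
```

```bash
python3 - <<'E'
from h import *
S=eyes.snapshot("scene");crop("k4",S,(220,190),60,6)
E
python3 goto.py 500 -251 48 24.5
```

```text
t 30.4 pos [ 500.7 -249.9   77.5] jaw 24.6 j [-0.58  0.45 -0.25  0.87  0.    0.56] op 36.6 F [-0.2  1.5 -4. ]
shift [-0.014 -0.023  0.589] turn [0.003 0.003 0.028]
shift [-0.014 -0.023  0.589] turn [-4.0000e-03  5.0000e-03 -3.5972e+01]
```

View pics/k4.png

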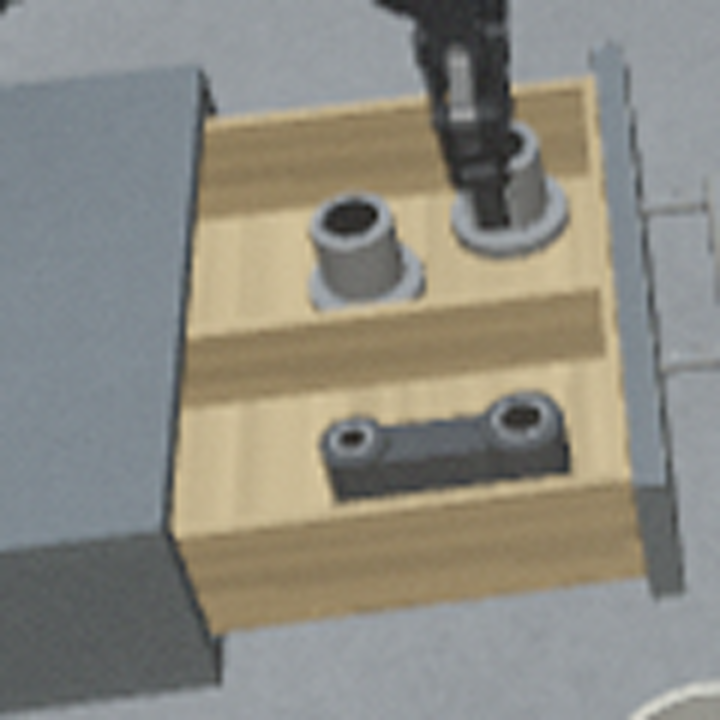

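The scene crop shows the held bush at (510,215), clear of the first bush at (365,265) and of the front panel. Lowering.

Call:
arm_command:
  rows:
    - {"x":0,"y":0,"z":0.2,"ax":0,"ay":0,"az":0,"claw":0}
    - {"x":0,"y":0,"z":0.4,"ax":0,"ay":0,"az":0,"claw":0}
    - {"x":0,"y":0,"z":0.5,"ax":0,"ay":0,"az":0,"claw":0}
    - {"x":0,"y":0,"z":0.55,"ax":0,"ay":0,"az":0,"claw":0}
    - {"x":0,"y":0,"z":0.6,"ax":0,"ay":0,"az":0,"claw":0}
    - {"x":0,"y":0,"z":0.6,"ax":0,"ay":0,"az":0,"claw":0}
    - {"x":0,"y":0,"z":0.6,"ax":0,"ay":0,"az":0,"claw":0}
    - {"x":0,"y":0,"z":0.6,"ax":0,"ay":0,"az":0,"claw":0}

```text
time_s: 31.4
position: [500.8, -249.8, 47.5]
eef_rot: [0.0, 0.54, 0.842, 0.0]
contact_force: [0.3, -1.2, -2.6]
opening: 0.434
```

Call:
arm_command:
  rows:
    - {"x":0,"y":0,"z":0.03,"ax":0,"ay":0,"az":0,"claw":0}
    - {"x":0,"y":0,"z":0.05,"ax":0,"ay":0,"az":0,"claw":0}
    - {"x":0,"y":0,"z":0.05,"ax":0,"ay":0,"az":0,"claw":58}
    - {"x":0,"y":0,"z":0.05,"ax":0,"ay":0,"az":0,"claw":58}
    - {"x":0,"y":0,"z":0.05,"ax":0,"ay":0,"az":0,"claw":58}
    - {"x":0,"y":0,"z":-0.6,"ax":0,"ay":0,"az":0,"claw":58}
    - {"x":0,"y":0,"z":-1.6,"ax":0,"ay":0,"az":0,"claw":58}
    - {"x":0,"y":0,"z":-2.6,"ax":0,"ay":0,"az":0,"claw":58}

```text
time_s: 32.4
position: [500.2, -249.5, 178.5]
eef_rot: [-0.0, 0.54, 0.842, 0.0]
contact_force: [0.9, -0.8, 0.7]
opening: 0.678
```

```bash
python3 - <<'E'
from h import *
S=eyes.snapshot("scene");save("l1",S["color"])
T=eyes.snapshot("top");save("l2",T["color"])
E
python3 goto.py 514 -138 150 115
```

```text
t 32.5 pos [ 504.  -251.9  183.6] jaw 24.7 j [-0.58  0.36 -0.08  1.11  0.    0.56] op 58.1 F [ 1.  -0.9 -0.1]
shift [1.993 1.127 0.661] turn [ -0.03    0.141 -18.069]
shift [1.993 1.127 0.661] turn [ 0.141  0.03  17.93 ]
```

View pics/l1.png

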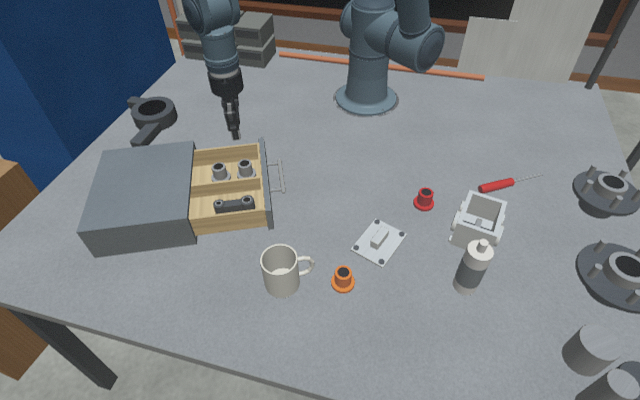

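View pics/l2.png

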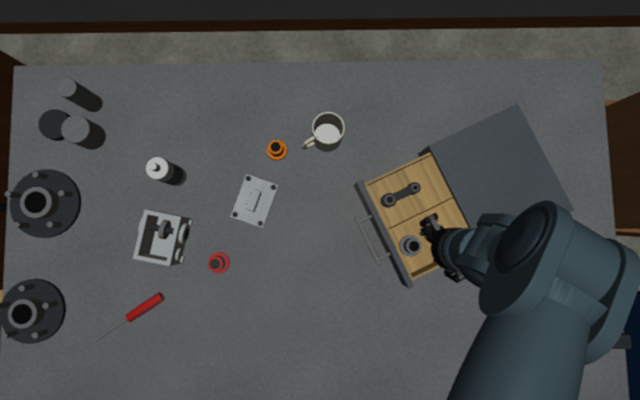

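All three parts are in: arm in the left bay, both bushes upright in the right. The bench has only red (219,262) and orange (277,149) look-alikes left. Now I'll re-grip the handle to shut the drawer.

Call:
arm_command:
  rows:
    - {"x":0.3,"y":0.15,"z":0,"ax":0,"ay":0,"az":-2,"claw":25}
    - {"x":0.6,"y":0.3,"z":0,"ax":0,"ay":0,"az":-4,"claw":25}
    - {"x":0.9,"y":0.5,"z":0,"ax":0,"ay":0,"az":-6,"claw":25}
    - {"x":1.2,"y":0.7,"z":0,"ax":0,"ay":0,"az":-8,"claw":25}
    - {"x":1.5,"y":0.85,"z":0,"ax":0,"ay":0,"az":-10,"claw":25}
    - {"x":1.8,"y":1,"z":0,"ax":0,"ay":0,"az":-12,"claw":25}
    - {"x":2,"y":1.13,"z":0,"ax":0,"ay":0,"az":-14,"claw":25}
    - {"x":2,"y":1.13,"z":0,"ax":0,"ay":0,"az":-16,"claw":25}

```text
time_s: 33.5
position: [510.0, -134.2, 176.7]
eef_rot: [-0.0, -0.131, 0.991, 0.0]
contact_force: [-0.6, 0.6, -0.5]
opening: 0.291
```

```bash
python3 goto.py 513.5 -134 150 115
```

```text
t 33.5 pos [ 510.  -134.2  176.7] jaw 105.1 j [-0.38  0.31 -0.18  1.08  0.   -0.64] op 24.9 F [-0.6  0.6 -0.5]
shift [-0.069 -0.014  0.534] turn [ 0.009 -0.005 -1.988]
shift [-0.069 -0.014  0.534] turn [-7.0000e-03 -1.3000e-02  3.4012e+01]
```

Call:
arm_command:
  rows:
    - {"x":-0.07,"y":0,"z":0.2,"ax":0,"ay":0,"az":-1,"claw":25}
    - {"x":-0.07,"y":0,"z":0.4,"ax":0,"ay":0,"az":-2,"claw":25}
    - {"x":-0.07,"y":0,"z":0.53,"ax":0,"ay":0,"az":-2,"claw":25}
    - {"x":-0.07,"y":0,"z":0.53,"ax":0,"ay":0,"az":-2,"claw":25}
    - {"x":-0.07,"y":0,"z":0.53,"ax":0,"ay":0,"az":-2,"claw":25}
    - {"x":-0.07,"y":0,"z":0.53,"ax":0,"ay":0,"az":-2,"claw":25}
    - {"x":-0.07,"y":0,"z":0.53,"ax":0,"ay":0,"az":-2,"claw":25}
    - {"x":-0.07,"y":0,"z":0.53,"ax":0,"ay":0,"az":-2,"claw":25}

```text
time_s: 34.5
position: [513.7, -134.4, 151.0]
eef_rot: [0.0, -0.213, 0.977, -0.0]
contact_force: [-0.9, 0.9, -0.7]
opening: 0.293
```

```bash
python3 goto.py 513.5 -134 53 115;  python3 - <<'E'
from h import *
W=eyes.snapshot("wrist");save("l3",W["color"]); print(proj(W,(513.5,-134,62)))
E
```

```text
t 34.5 pos [ 513.7 -134.4  151. ] jaw 114.6 j [-0.38  0.33 -0.22  1.02  0.   -0.81] op 25.0 F [-0.9  0.9 -0.7]
shift [1.000e-03 1.000e-02 1.959e+00] turn [-0.003  0.004 -0.071]
shift [1.000e-03 1.000e-02 1.959e+00] turn [6.0000e-03 4.0000e-03 3.5929e+01]
[324.01053396 208.60772973]
```

View pics/l3.png

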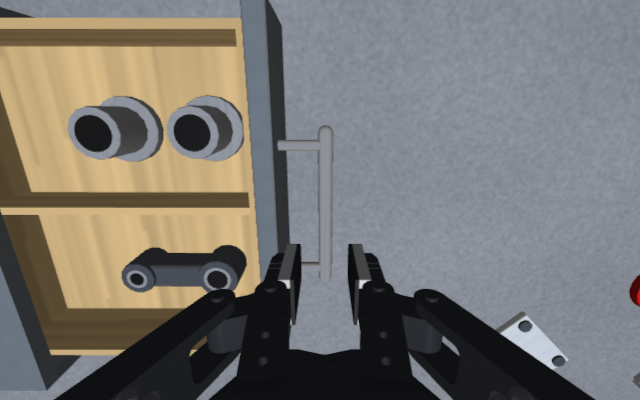

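The bar is at column 326 between the pads. Descend and grip.

Call:
arm_command:
  rows:
    - {"x":0,"y":0.02,"z":0.4,"ax":0,"ay":0,"az":0,"claw":25}
    - {"x":0,"y":0.02,"z":0.8,"ax":0,"ay":0,"az":0,"claw":25}
    - {"x":0,"y":0.02,"z":1.2,"ax":0,"ay":0,"az":0,"claw":25}
    - {"x":0,"y":0.02,"z":1.6,"ax":0,"ay":0,"az":0,"claw":25}
    - {"x":0,"y":0.02,"z":1.9,"ax":0,"ay":0,"az":0,"claw":25}
    - {"x":0,"y":0.02,"z":1.95,"ax":0,"ay":0,"az":0,"claw":25}
    - {"x":0,"y":0.02,"z":1.95,"ax":0,"ay":0,"az":0,"claw":0}
    - {"x":0,"y":0.02,"z":1.95,"ax":0,"ay":0,"az":0,"claw":0}

```text
time_s: 35.55
position: [513.3, -133.6, 53.6]
eef_rot: [0.0, -0.213, 0.977, -0.0]
contact_force: [-0.8, -1.5, -3.4]
opening: 0.104
```

```bash
python3 goto.py 589.5 -296.5 53 115
```

```text
t 35.55 pos [ 513.3 -133.6   53.6] jaw 114.6 j [-0.37  0.42 -0.36  0.79 -0.   -0.8 ] op 8.9 F [-0.8 -1.5 -3.4]
shift [-0.027 -3.596  0.013] turn [-0.004  0.    -0.071]
shift [-0.027 -3.596  0.013] turn [1.0000e-03 7.0000e-03 3.5929e+01]
```

Call:
arm_command:
  rows:
    - {"x":0,"y":-0.05,"z":0,"ax":0,"ay":0,"az":0,"claw":0}
    - {"x":0,"y":-0.15,"z":0,"ax":0,"ay":0,"az":0,"claw":0}
    - {"x":0,"y":-0.3,"z":0,"ax":0,"ay":0,"az":0,"claw":0}
    - {"x":0,"y":-0.48,"z":0,"ax":0,"ay":0,"az":0,"claw":0}
    - {"x":0,"y":-0.68,"z":0,"ax":0,"ay":0,"az":0,"claw":0}
    - {"x":0,"y":-0.88,"z":0,"ax":0,"ay":0,"az":0,"claw":0}
    - {"x":0,"y":-1.08,"z":0,"ax":0,"ay":0,"az":0,"claw":0}
    - {"x":0,"y":-1.28,"z":0,"ax":0,"ay":0,"az":0,"claw":0}

```text
time_s: 36.55
position: [540.2, -192.6, 53.5]
eef_rot: [0.0, -0.213, 0.977, -0.0]
contact_force: [-2.5, 0.0, 3.9]
opening: 0.102
```

Call:
arm_command:
  rows:
    - {"x":0,"y":-0.2,"z":0,"ax":0,"ay":0,"az":0,"claw":0}
    - {"x":0,"y":-0.4,"z":0,"ax":0,"ay":0,"az":0,"claw":0}
    - {"x":0,"y":-0.6,"z":0,"ax":0,"ay":0,"az":0,"claw":0}
    - {"x":0,"y":-0.8,"z":0,"ax":0,"ay":0,"az":0,"claw":0}
    - {"x":0,"y":-1,"z":0,"ax":0,"ay":0,"az":0,"claw":0}
    - {"x":0,"y":-1.2,"z":0,"ax":0,"ay":0,"az":0,"claw":0}
    - {"x":0,"y":-1.4,"z":0,"ax":0,"ay":0,"az":0,"claw":0}
    - {"x":0,"y":-1.6,"z":0,"ax":0,"ay":0,"az":0,"claw":0}

```text
time_s: 37.55
position: [573.5, -265.3, 53.5]
eef_rot: [-0.0, -0.213, 0.977, -0.0]
contact_force: [-2.8, -0.2, 5.4]
opening: 0.104
```

```bash
python3 goto.py 589.5 -296.5 53 115; python3 - <<'E'
from h import *
S=eyes.snapshot("scene");crop("m1",S,(200,190),60,6)
E
```

```text
t 37.55 pos [ 573.5 -265.3   53.5] jaw 114.6 j [-0.53  0.6  -0.06  0.91 -0.   -0.96] op 8.9 F [-2.8 -0.2  5.4]
shift [-0.031 -0.701  0.011] turn [-0.007 -0.002 -0.073]
shift [-0.031 -0.701  0.011] turn [-3.0000e-03  1.1000e-02  3.5927e+01]
```

View pics/m1.png

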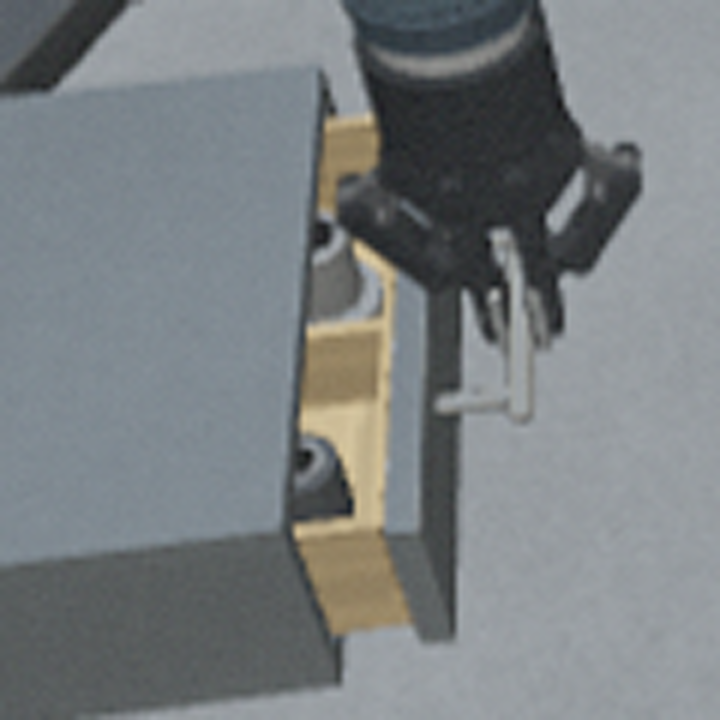

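I need to check whether the finger linkage clears the cabinet top (z≈100) over the last stretch. I'll compute where the knuckles are in the tool frame from the wrist picture.

```bash
python3 - <<'E'
from h import *
W=eyes.snapshot("wrist");save("m2",W["color"])
s=ctrl.observe(); r=rot(s["eef_rot"]);p0=s["position"]
for uv in [(245,295),(230,297),(140,390),(90,390),(60,400)]:
    o,d=ray(W,uv)
    o=r.inv().apply(o-p0);d=r.inv().apply(d)
    for x in(0,12):
        X=o+d*(x-o[0])/d[0]; print(uv,x,np.round(X,0),"world z",round(p0[2]-X[2]))
E
```

```text
(245, 295) 0 [  0. -34. -25.] world z 79
(245, 295) 12 [ 12. -29. -42.] world z 96
(230, 297) 0 [  0. -40. -27.] world z 80
(230, 297) 12 [ 12. -34. -44.] world z 97
(140, 390) 0 [  0. -53. -71.] world z 124
(140, 390) 12 [ 12. -45. -81.] world z 134
(90, 390) 0 [  0. -67. -71.] world z 124
(90, 390) 12 [ 12. -57. -81.] world z 134
(60, 400) 0 [  0. -73. -74.] world z 127
(60, 400) 12 [ 12. -62. -83.] world z 137
```

View pics/m2.png

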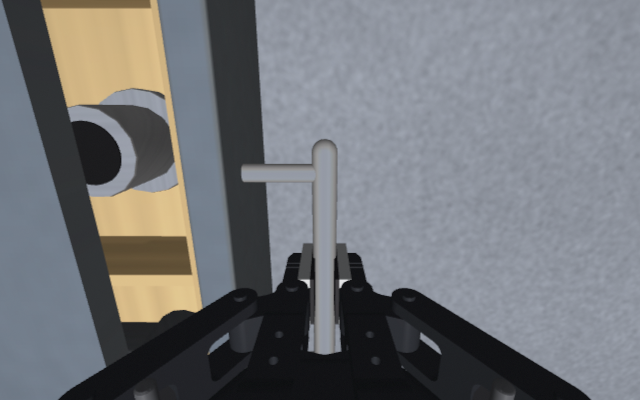

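The finger link would come within a few mm of the cabinet's top edge if I keep gripping the bar. I'll release and push the bar from outside with shut fingers, which gives about 20 mm more clearance.

Call:
arm_command:
  rows:
    - {"x":0,"y":0,"z":0,"ax":0,"ay":0,"az":0,"claw":25}
    - {"x":0,"y":0,"z":0,"ax":0,"ay":0,"az":0,"claw":25}
    - {"x":0,"y":0,"z":-0.5,"ax":0,"ay":0,"az":0,"claw":25}
    - {"x":0,"y":0,"z":-1,"ax":0,"ay":0,"az":0,"claw":25}
    - {"x":0,"y":0.35,"z":-1,"ax":0,"ay":0,"az":0,"claw":0}
    - {"x":0,"y":0.7,"z":-1,"ax":0,"ay":0,"az":0,"claw":0}
    - {"x":0,"y":0.7,"z":-0.5,"ax":0,"ay":0,"az":0,"claw":0}
    - {"x":0,"y":0.7,"z":0,"ax":0,"ay":0,"az":0,"claw":0}

```text
time_s: 38.65
position: [559.2, -231.7, 53.1]
eef_rot: [0.001, -0.214, 0.977, -0.0]
contact_force: [0.0, -0.6, -0.7]
opening: 0.002
```

```bash
python3 goto.py 589.5 -296.5 53 115; python3 - <<'E'
from h import *
W=eyes.snapshot("wrist");save("m3",W["color"])
E
```

```text
t 38.65 pos [ 559.2 -231.7   53.1] jaw 114.7 j [-0.5   0.55 -0.15  0.87  0.   -0.93] op 0.2 F [ 0.  -0.6 -0.7]
shift [-0.009 -1.43   0.003] turn [-0.006  0.017 -0.057]
shift [-0.009 -1.43   0.003] turn [2.7000e-02 9.0000e-03 3.5943e+01]
```

View pics/m3.png

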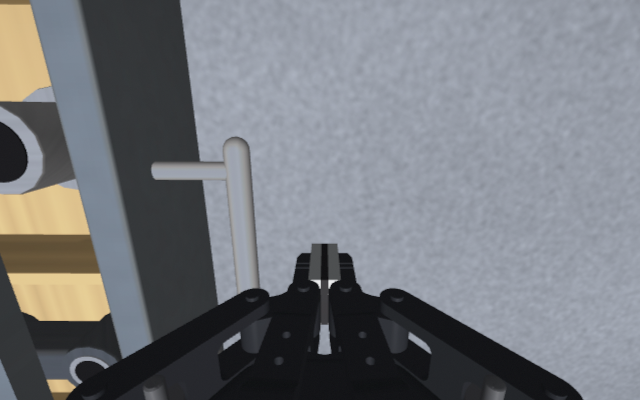

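Call:
arm_command:
  rows:
    - {"x":0,"y":-0.1,"z":0,"ax":0,"ay":0,"az":0,"claw":0}
    - {"x":0,"y":-0.2,"z":0,"ax":0,"ay":0,"az":0,"claw":0}
    - {"x":0,"y":-0.3,"z":0,"ax":0,"ay":0,"az":0,"claw":0}
    - {"x":0,"y":-0.4,"z":0,"ax":0,"ay":0,"az":0,"claw":0}
    - {"x":0,"y":-0.5,"z":0,"ax":0,"ay":0,"az":0,"claw":0}
    - {"x":0,"y":-0.6,"z":0,"ax":0,"ay":0,"az":0,"claw":0}
    - {"x":0,"y":-0.7,"z":0,"ax":0,"ay":0,"az":0,"claw":0}
    - {"x":0,"y":-0.8,"z":0,"ax":0,"ay":0,"az":0,"claw":0}

```text
time_s: 39.7
position: [575.4, -269.1, 53.2]
eef_rot: [0.0, -0.213, 0.977, 0.0]
contact_force: [-0.7, 1.5, 0.9]
opening: 0.001
```

```bash
python3 goto.py 589.5 -296.5 53 115; python3 - <<'E'
from h import *
W=eyes.snapshot("wrist");save("m4",W["color"])
S=eyes.snapshot("scene");crop("m5",S,(200,190),60,6)
E
```

```text
t 39.7 pos [ 575.4 -269.1   53.2] jaw 114.6 j [-0.54  0.61 -0.05  0.92  0.   -0.97] op 0.1 F [-0.7  1.5  0.9]
shift [-0.027 -0.615  0.004] turn [ 0.002  0.001 -0.07 ]
shift [-0.027 -0.615  0.004] turn [ 1.000e-03 -3.000e-03  3.593e+01]
```

View pics/m4.png

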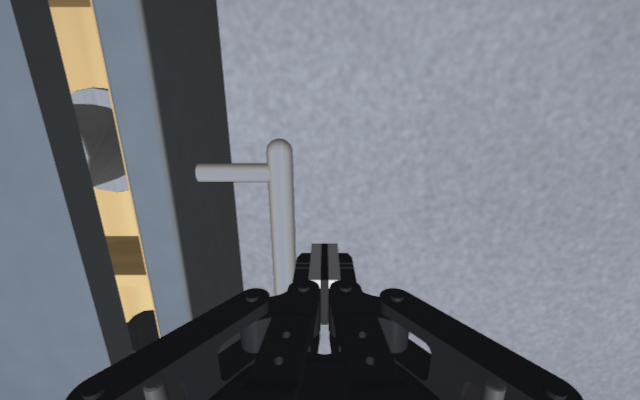

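View pics/m5.png

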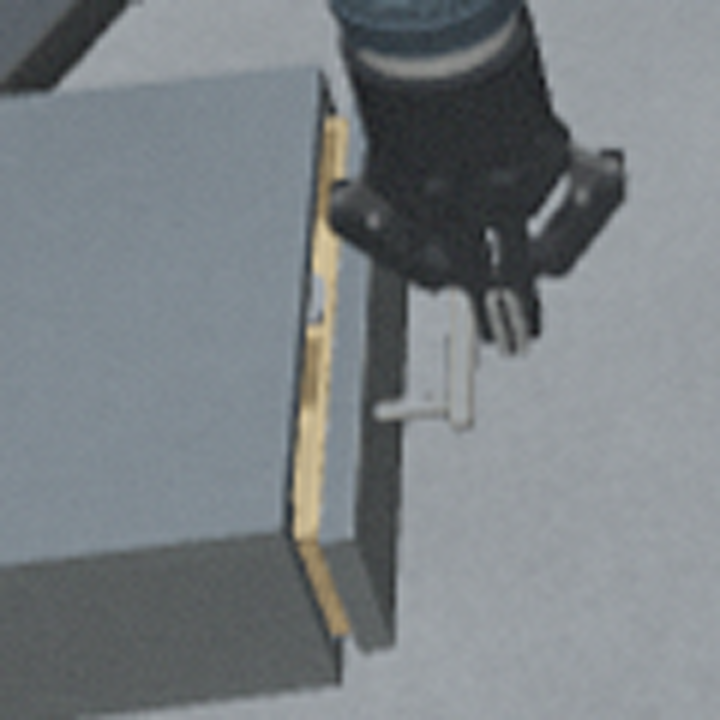

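Call:
arm_command:
  rows:
    - {"x":0,"y":-0.05,"z":0,"ax":0,"ay":0,"az":0,"claw":0}
    - {"x":0,"y":-0.09,"z":0,"ax":0,"ay":0,"az":0,"claw":0}
    - {"x":0,"y":-0.13,"z":0,"ax":0,"ay":0,"az":0,"claw":0}
    - {"x":0,"y":-0.16,"z":0,"ax":0,"ay":0,"az":0,"claw":0}
    - {"x":0,"y":-0.19,"z":0,"ax":0,"ay":0,"az":0,"claw":0}
    - {"x":0,"y":-0.21,"z":0,"ax":0,"ay":0,"az":0,"claw":0}
    - {"x":0,"y":-0.23,"z":0,"ax":0,"ay":0,"az":0,"claw":0}
    - {"x":0,"y":-0.24,"z":0,"ax":0,"ay":0,"az":0,"claw":0}

```text
time_s: 40.8
position: [580.1, -279.5, 53.1]
eef_rot: [-0.0, -0.213, 0.977, 0.0]
contact_force: [-1.3, 2.4, -0.4]
opening: -0.001
```

Call:
arm_command:
  rows:
    - {"x":0,"y":-0.02,"z":0,"ax":0,"ay":0,"az":0,"claw":0}
    - {"x":0,"y":-0.04,"z":0,"ax":0,"ay":0,"az":0,"claw":0}
    - {"x":0,"y":-0.06,"z":0,"ax":0,"ay":0,"az":0,"claw":0}
    - {"x":0,"y":-0.08,"z":0,"ax":0,"ay":0,"az":0,"claw":0}
    - {"x":0,"y":-0.08,"z":0,"ax":0,"ay":0,"az":0,"claw":0}
    - {"x":0,"y":-0.08,"z":0,"ax":0,"ay":0,"az":0,"claw":0}
    - {"x":0,"y":-0.08,"z":0,"ax":0,"ay":0,"az":0,"claw":0}
    - {"x":0,"y":-0.08,"z":0,"ax":0,"ay":0,"az":0,"claw":0}

```text
time_s: 41.8
position: [580.1, -279.8, 53.1]
eef_rot: [-0.001, -0.214, 0.977, 0.004]
contact_force: [-5.3, 9.6, 6.7]
opening: 0.002
```

```bash
python3 - <<'E'
from h import *
W=eyes.snapshot("wrist");save("m6",W["color"])
S=eyes.snapshot("scene");crop("m7",S,(200,190),60,6)
E
```

```text
(no output)
```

View pics/m6.png

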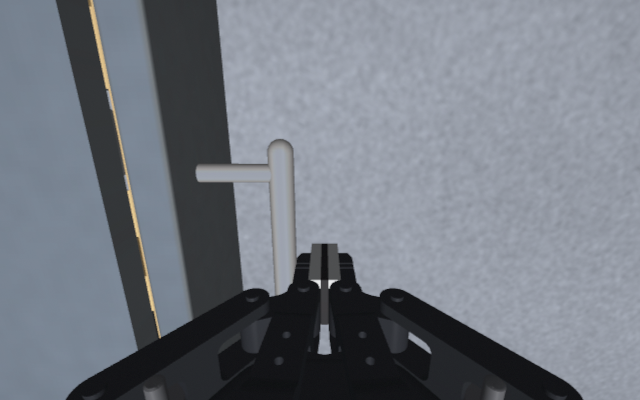

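View pics/m7.png

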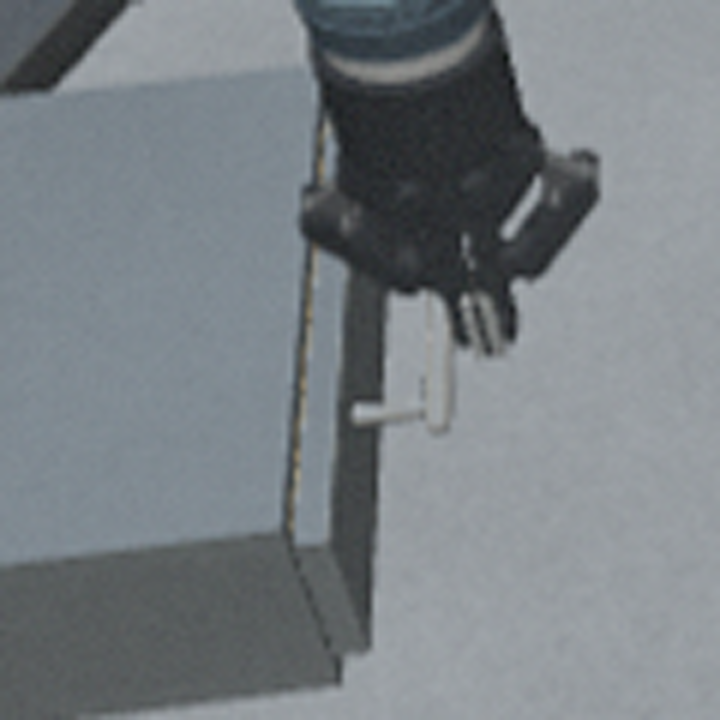

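Call:
arm_command:
  rows:
    - {"x":0,"y":-0.03,"z":0,"ax":0,"ay":0,"az":0,"claw":0}
    - {"x":0,"y":-0.06,"z":0,"ax":0,"ay":0,"az":0,"claw":0}
    - {"x":0,"y":-0.08,"z":0,"ax":0,"ay":0,"az":0,"claw":0}
    - {"x":0,"y":-0.08,"z":0,"ax":0,"ay":0,"az":0,"claw":0}
    - {"x":0,"y":-0.08,"z":0,"ax":0,"ay":0,"az":0,"claw":0}
    - {"x":0,"y":-0.08,"z":0,"ax":0,"ay":0,"az":0,"claw":0}
    - {"x":0,"y":-0.08,"z":0,"ax":0,"ay":0,"az":0,"claw":0}
    - {"x":0,"y":-0.08,"z":0,"ax":0,"ay":0,"az":0,"claw":0}

```text
time_s: 42.9
position: [580.2, -280.0, 53.0]
eef_rot: [-0.002, -0.215, 0.977, 0.007]
contact_force: [-9.8, 18.1, 14.2]
opening: -0.001
```

The stop is firm: no movement under about 20 N. Backing off, then on to the cover.

Call:
arm_command:
  rows:
    - {"x":0,"y":0.3,"z":0,"ax":0,"ay":0,"az":0,"claw":0}
    - {"x":0,"y":0.6,"z":0,"ax":0,"ay":0,"az":0,"claw":0}
    - {"x":0,"y":0.8,"z":-0.6,"ax":0,"ay":0,"az":0,"claw":0}
    - {"x":0,"y":0.9,"z":-1.4,"ax":0,"ay":0,"az":0,"claw":0}
    - {"x":0,"y":1,"z":-2.2,"ax":0,"ay":0,"az":0,"claw":50}
    - {"x":0,"y":1.2,"z":-2.8,"ax":0,"ay":0,"az":0,"claw":50}
    - {"x":0,"y":1.2,"z":-3,"ax":0,"ay":0,"az":0,"claw":50}
    - {"x":0,"y":1.2,"z":-3,"ax":0,"ay":0,"az":0,"claw":50}

```text
time_s: 43.9
position: [559.4, -233.2, 203.6]
eef_rot: [0.001, -0.213, 0.977, -0.001]
contact_force: [-0.1, -0.3, -1.2]
opening: 0.583
```

```bash
python3 goto.py 621.5 151 170 69.6;  python3 - <<'E'
from h import *
S=eyes.snapshot("scene");save("n1",S["color"])
T=eyes.snapshot("top");save("n2",T["color"])
for nm,p in(("t",T),("s",S)): print(models.pinpoint(p,"cover_mid"),models.pinpoint(p,"unit_drawer0_handle"))
E
```

```text
t 43.9 pos [ 559.4 -233.2  203.6] jaw 114.6 j [-0.5   0.45  0.1   1.22 -0.   -0.93] op 49.8 F [-0.1 -0.3 -1.2]
shift [-4.333  6.468  0.665] turn [-0.015  0.019  9.009]
shift [-4.333  6.468  0.665] turn [-2.4000e-02 -1.8000e-02 -2.6991e+01]
[{'uv': [253.7, 202.6], 'p': 0.87}, {'uv': [430.7, 212.6], 'p': 0.52}, {'uv': [155.2, 235.3], 'p': 0.26}] [{'uv': [433.6, 213.0], 'p': 0.91}]
[{'uv': [378.7, 237.4], 'p': 0.71}] [{'uv': [213.8, 182.2], 'p': 0.84}]
```

View pics/n1.png

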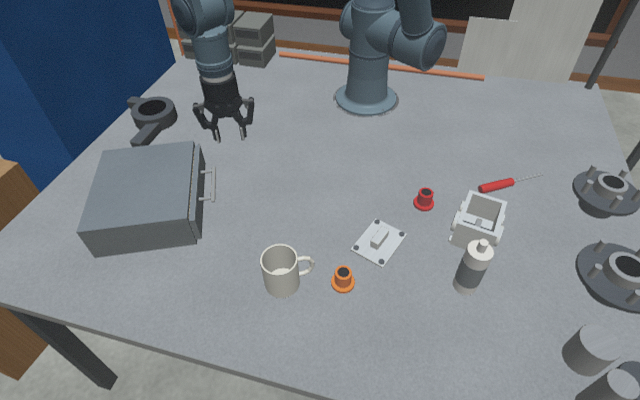

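View pics/n2.png

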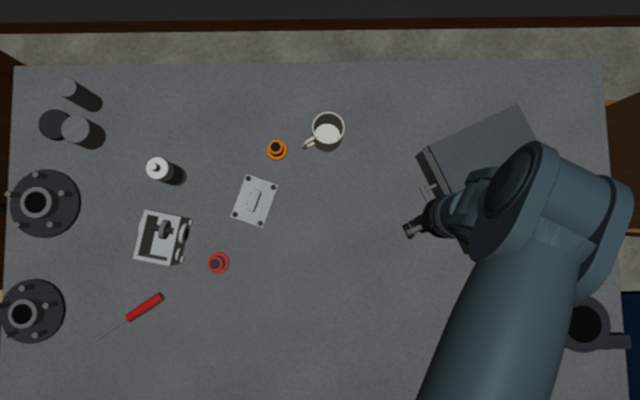

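The drawer looks shut, and the handle has moved to (214,182) in the scene view. The cover is unmoved at (254,202). Moving above it.

Call:
arm_command:
  rows:
    - {"x":-0.5,"y":0.7,"z":0,"ax":0,"ay":0,"az":1,"claw":50}
    - {"x":-1.1,"y":1.6,"z":0,"ax":0,"ay":0,"az":2.5,"claw":50}
    - {"x":-1.8,"y":2.6,"z":0,"ax":0,"ay":0,"az":4,"claw":50}
    - {"x":-2.5,"y":3.6,"z":0,"ax":0,"ay":0,"az":5.5,"claw":50}
    - {"x":-3.1,"y":4.6,"z":0.2,"ax":0,"ay":0,"az":7,"claw":50}
    - {"x":-3.7,"y":5.5,"z":0.4,"ax":0,"ay":0,"az":8,"claw":50}
    - {"x":-4.33,"y":6.47,"z":0.6,"ax":0,"ay":0,"az":9,"claw":50}
    - {"x":-4.33,"y":6.47,"z":0.66,"ax":0,"ay":0,"az":9,"claw":50}

```text
time_s: 45.2
position: [619.7, 155.8, 168.4]
eef_rot: [-0.001, 0.174, 0.985, 0.0]
contact_force: [0.0, -0.8, -1.1]
opening: 0.584
```

```bash
python3 - <<'E'
from h import *
for i in range(3): W=eyes.snapshot("wrist")
save("p1",W["color"]); crop("p2",W,(325,200),64,6)
print(proj(W,(621.5,151.3,34)))
E
python3 goto.py 621.5 151 20 69.6
```

```text
[323.74052965 195.12033242]
t 45.35 pos [620.1 151.2 169.6] jaw 69.7 j [ 0.14  0.53  0.15  1.18 -0.    0.5 ] op 50.0 F [ 0.  -0.7 -0.2]
shift [-0.031  0.009  2.993] turn [-0.012 -0.011  0.011]
shift [-0.031  0.009  2.993] turn [ 1.8000e-02 -1.9000e-02 -3.5989e+01]
```

View pics/p1.png

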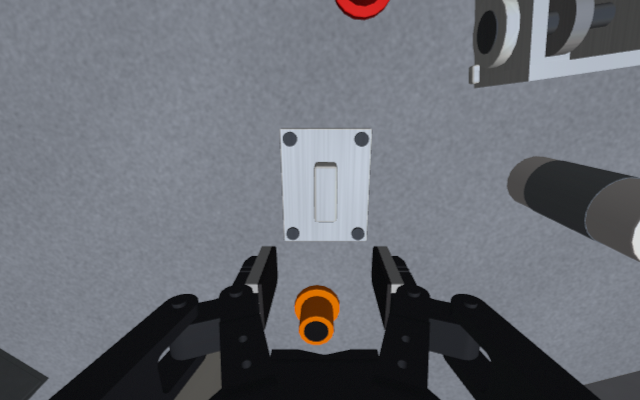

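View pics/p2.png

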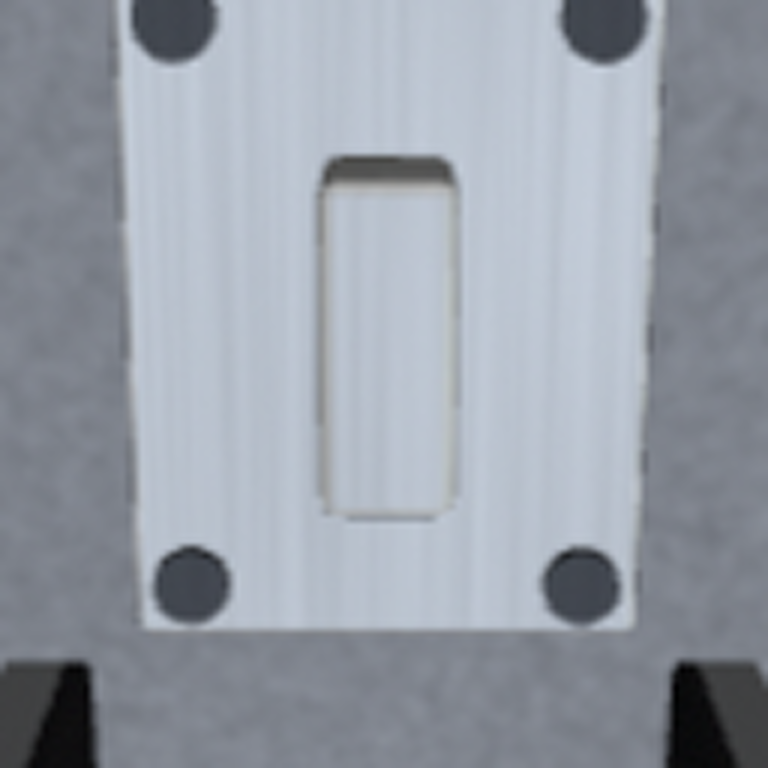

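```bash
cat > quad.py <<'E'
from h import *
def quad(W,box,thr=None,name=None):
    """subpixel bright quadrilateral in box (u0,v0,u1,v1): min-area polygon fit"""
    u0,v0,u1,v1=box
    g=cv2.cvtColor(W["color"],cv2.COLOR_RGB2GRAY)[v0:v1,u0:u1]
    g=cv2.resize(g,None,fx=6,fy=6,interpolation=cv2.INTER_CUBIC)
    t,m=(cv2.threshold(g,0,255,cv2.THRESH_OTSU) if thr is None else cv2.threshold(g,thr,255,0))
    m=cv2.morphologyEx(m,cv2.MORPH_OPEN,np.ones((15,15),np.uint8))
    cs,_=cv2.findContours(m,cv2.RETR_EXTERNAL,cv2.CHAIN_APPROX_NONE)
    c=max(cs,key=cv2.contourArea)
    h=cv2.convexHull(c)
    ap=cv2.approxPolyN(h,4,ensure_convex=True) if hasattr(cv2,"approxPolyN") else cv2.approxPolyDP(h,30,True)
    ap=ap.reshape(-1,2).astype(float)
    # refine: fit line to contour pts near each side
    pts=c.reshape(-1,2).astype(float); L=[]
    for i in range(len(ap)):
        a,b=ap[i],ap[(i+1)%len(ap)]; d=(b-a)/np.linalg.norm(b-a); n=np.array([-d[1],d[0]])
        s=(pts-a)@d; e=np.abs((pts-a)@n); k=(e<8)&(s>.12*np.linalg.norm(b-a))&(s<.88*np.linalg.norm(b-a))
        vx,vy,x,y=cv2.fitLine(pts[k].astype(np.float32),cv2.DIST_HUBER,0,.01,.01).ravel(); L.append(np.cross([x,y,1],[x+vx,y+vy,1]))
    C=[]
    for i in range(len(L)):
        p=np.cross(L[i-1],L[i]); C.append(p[:2]/p[2])
    C=np.array(C)
    if name:
        v=cv2.cvtColor(g,cv2.COLOR_GRAY2RGB)
        cv2.polylines(v,[C.round().astype(int)],True,(255,0,0),1); k=min(1,780/v.shape[1],590/v.shape[0]); save(name,cv2.resize(v,None,fx=k,fy=k,interpolation=cv2.INTER_AREA))
    return (C+.5)/6-.5+[u0,v0]
def rect(W,uv,z):
    P=np.array([onz(W,q,z) for q in uv]); e=np.roll(P,-1,0)-P; l=np.linalg.norm(e,axis=1)
    i=0 if l[0]+l[2]>l[1]+l[3] else 1
    d=e[i]-e[i+2]; a=np.degrees(np.arctan2(d[1],d[0])); a=(a+90)%180-90
    return P.mean(0),a,l
E
python3 - <<'E'
from quad import *
for i in range(2): W=eyes.snapshot("wrist")
q=quad(W,(265,115,390,255),name="p3"); print(q); print("plate z8",rect(W,q,8))
def c(uv): return ((uv[0]+.5)/6-.5+261,(uv[1]+.5)/6-.5+136)
print("rib",onz(W,c((389,350)),34))
# height by the two views: plate corners
T=eyes.snapshot("top"); s=ctrl.observe(); print(s["position"])
E
```

```text
[[371.96213285 127.49253569]
 [366.85624306 238.91666667]
 [285.24319452 238.91666667]
 [280.77572876 127.40626925]]
plate z8 (array([621.87685806, 152.72035938,   8.        ]), np.float64(-20.368323641564942), array([118.90548292,  89.5654717 , 119.02763532,  88.95718308]))
rib [621.99415915 151.73085085  34.        ]
[620.73432523 150.332786   170.64564313]
```

View pics/p3.png

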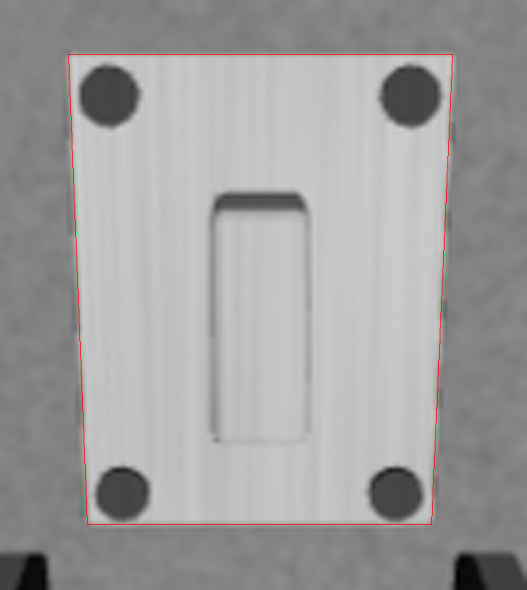

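The fit follows the plate edges well: centre (622,152), angle −20.4°. Orange bush stays clear of the fingers. Descending to grip the rib.

```bash
python3 goto.py 622 152 19 69.6
```

```text
t 45.5 pos [620.7 150.3 170.6] jaw 69.5 j [ 0.14  0.53  0.15  1.18 -0.    0.5 ] op 49.9 F [0.3 1.6 0.6]
shift [-0.011  0.04   3.033] turn [ 0.001  0.005 -0.012]
shift [-0.011  0.04   3.033] turn [ 8.0000e-03 -1.0000e-03  3.5988e+01]
```

Call:
arm_command:
  rows:
    - {"x":-0.01,"y":0.04,"z":0.6,"ax":0,"ay":0,"az":0,"claw":46}
    - {"x":-0.01,"y":0.04,"z":1.2,"ax":0,"ay":0,"az":0,"claw":46}
    - {"x":-0.01,"y":0.04,"z":1.8,"ax":0,"ay":0,"az":0,"claw":46}
    - {"x":-0.01,"y":0.04,"z":2.3,"ax":0,"ay":0,"az":0,"claw":46}
    - {"x":-0.01,"y":0.04,"z":2.7,"ax":0,"ay":0,"az":0,"claw":46}
    - {"x":-0.01,"y":0.04,"z":2.9,"ax":0,"ay":0,"az":0,"claw":46}
    - {"x":-0.01,"y":0.04,"z":3.0,"ax":0,"ay":0,"az":0,"claw":46}
    - {"x":-0.01,"y":0.04,"z":3.02,"ax":0,"ay":0,"az":0,"claw":46}

```text
time_s: 46.5
position: [622.1, 153.3, 19.8]
eef_rot: [0.0, 0.177, 0.984, 0.0]
contact_force: [-1.2, 0.1, 0.4]
opening: 0.535
```

Call:
arm_command:
  rows:
    - {"x":0,"y":0,"z":0,"ax":0,"ay":0,"az":0,"claw":0}
    - {"x":0,"y":0,"z":0,"ax":0,"ay":0,"az":0,"claw":0}
    - {"x":0,"y":0,"z":0,"ax":0,"ay":0,"az":0,"claw":0}
    - {"x":0,"y":0,"z":0,"ax":0,"ay":0,"az":0,"claw":0}
    - {"x":0,"y":0,"z":0,"ax":0,"ay":0,"az":0,"claw":0}
    - {"x":0,"y":0,"z":0,"ax":0,"ay":0,"az":0,"claw":0}
    - {"x":0,"y":0,"z":0,"ax":0,"ay":0,"az":0,"claw":0}
    - {"x":0,"y":0,"z":0,"ax":0,"ay":0,"az":0,"claw":0}

```text
time_s: 47.5
position: [622.3, 153.3, 20.5]
eef_rot: [0.001, 0.177, 0.984, -0.0]
contact_force: [-1.7, -1.4, 5.4]
opening: 0.241
```

```bash
python3 goto.py; python3 - <<'E'
from h import *
W=eyes.snapshot("wrist"); save("p4",W["color"])
E
```

```text
t 47.5 pos [622.3 153.3  20.5] jaw 69.6 j [ 0.14  0.65 -0.07  0.86 -0.    0.5 ] op 20.6 F [-1.7 -1.4  5.4]
```

View pics/p4.png

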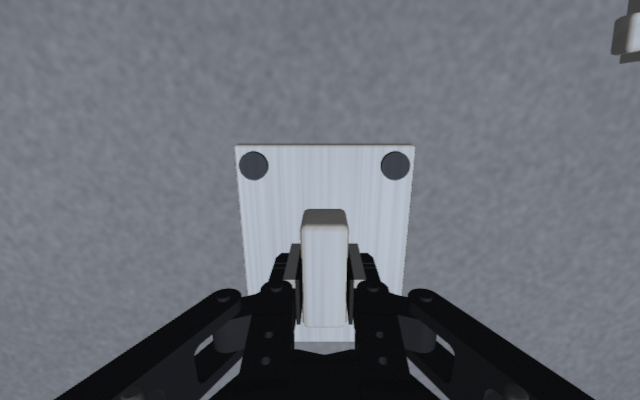

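```bash
python3 - <<'E'
from h import *
T=eyes.snapshot("top");S=eyes.snapshot("scene")
a=models.pinpoint(T,"cartridge");b=models.pinpoint(S,"cartridge");print(a,b)
print(tri([(T,a[0]["uv"]),(S,b[0]["uv"])]), onz(T,a[0]["uv"],0),onz(S,b[0]["uv"],0))
crop("q1",T,(165,190),50,7);crop("q2",S,(480,240),60,7)
E
```

```text
[] [{'uv': [464.2, 285.3], 'p': 0.85}]Traceback (most recent call last):
  File "<stdin>", line 4, in <module>
IndexError: list index out of range
```

```bash
python3 - <<'E'
from h import *
T=eyes.snapshot("top");S=eyes.snapshot("scene")
print(onz(T,(180.5,177.1),0),onz(S,(464.2,285.3),0),onz(S,(459.8,289.6),0))
crop("q1",T,(165,190),50,7);crop("q2",S,(480,240),50,7)
E
```

```text
[687.20163561 343.8229355    0.        ] [690.44475292 358.21480556   0.        ] [704.23381241 349.12676692   0.        ]
```

View pics/q1.png

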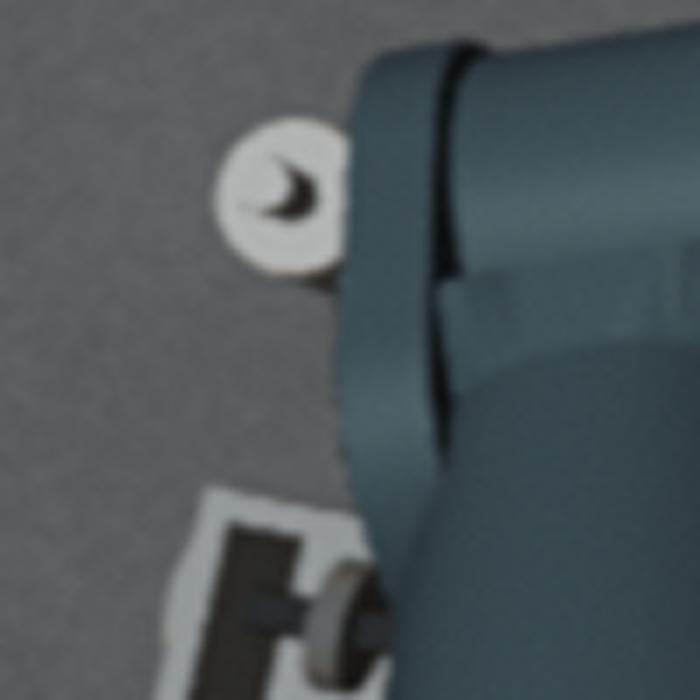

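View pics/q2.png

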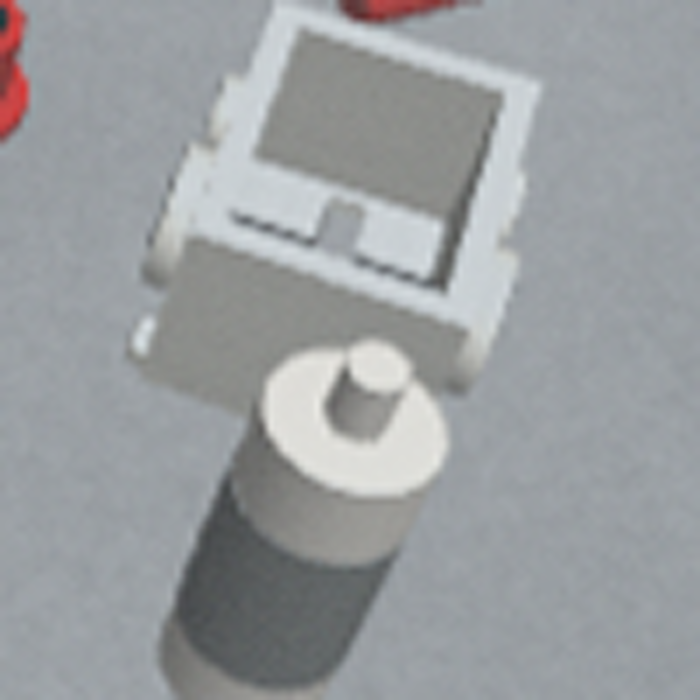

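Gripped: opening 20.6 mm, plate square to the jaws. The cartridge is about 160 mm from the housing centre, which is enough clearance. I'll lift and stop beside the housing, so the wrist camera can measure the rim past the held cover.

Call:
arm_command:
  rows:
    - {"x":0,"y":0,"z":-0.2,"ax":0,"ay":0,"az":0,"claw":0}
    - {"x":0,"y":0,"z":-0.6,"ax":0,"ay":0,"az":0,"claw":0}
    - {"x":0,"y":0,"z":-1.2,"ax":0,"ay":0,"az":0,"claw":0}
    - {"x":0,"y":0,"z":-1.8,"ax":0,"ay":0,"az":0,"claw":0}
    - {"x":0,"y":0,"z":-2.4,"ax":0,"ay":0,"az":0,"claw":0}
    - {"x":0,"y":0,"z":-3,"ax":0,"ay":0,"az":0,"claw":0}
    - {"x":0,"y":0,"z":-3.6,"ax":0,"ay":0,"az":0,"claw":0}
    - {"x":0,"y":0,"z":-4.2,"ax":0,"ay":0,"az":0,"claw":0}

```text
time_s: 48.85
position: [620.8, 153.7, 229.6]
eef_rot: [-0.001, 0.177, 0.984, 0.0]
contact_force: [0.6, 0.2, -3.8]
opening: 0.242
```

```bash
python3 goto.py 506.5 262 230 -12.3; python3 - <<'E'
from h import *
W=eyes.snapshot("wrist"); save("p5",W["color"])
E
```

```text
t 48.85 pos [620.8 153.7 229.6] jaw 69.7 j [0.14 0.52 0.28 1.33 0.   0.5 ] op 20.7 F [ 0.6  0.2 -3.8]
shift [ 2.897e+00  1.236e+00 -2.000e-03] turn [-1.9000e-02 -1.6000e-02  1.6393e+01]
shift [ 2.897e+00  1.236e+00 -2.000e-03] turn [ 1.6000e-02 -2.0000e-02 -1.9607e+01]
```

View pics/p5.png

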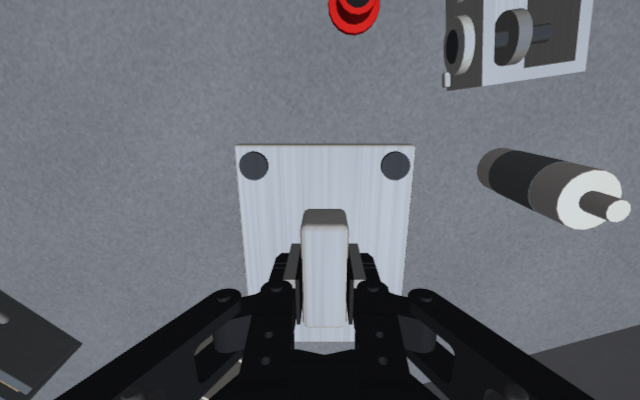

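The cover is held level, its front edge at row 146 unchanged. Moving beside the housing with a turn.

Call:
arm_command:
  rows:
    - {"x":0.4,"y":0.15,"z":0,"ax":0,"ay":0,"az":2,"claw":0}
    - {"x":0.8,"y":0.3,"z":0,"ax":0,"ay":0,"az":4,"claw":0}
    - {"x":1.2,"y":0.5,"z":0,"ax":0,"ay":0,"az":6,"claw":0}
    - {"x":1.6,"y":0.7,"z":0,"ax":0,"ay":0,"az":8,"claw":0}
    - {"x":2,"y":0.9,"z":0,"ax":0,"ay":0,"az":10,"claw":0}
    - {"x":2.4,"y":1.05,"z":0,"ax":0,"ay":0,"az":12,"claw":0}
    - {"x":2.7,"y":1.15,"z":0,"ax":0,"ay":0,"az":14,"claw":0}
    - {"x":2.9,"y":1.24,"z":0,"ax":0,"ay":0,"az":15.5,"claw":0}

```text
time_s: 49.9
position: [505.7, 262.5, 228.1]
eef_rot: [-0.001, 0.755, 0.656, -0.001]
contact_force: [-0.5, -0.2, -4.1]
opening: 0.242
```

Call:
arm_command:
  rows:
    - {"x":0,"y":0,"z":0,"ax":0,"ay":0,"az":0.8,"claw":0}
    - {"x":0,"y":0,"z":0,"ax":0,"ay":0,"az":0.8,"claw":0}
    - {"x":0,"y":0,"z":0,"ax":0,"ay":0,"az":0.8,"claw":0}
    - {"x":0,"y":0,"z":0,"ax":0,"ay":0,"az":0.8,"claw":0}
    - {"x":0,"y":0,"z":0,"ax":0,"ay":0,"az":0.8,"claw":0}
    - {"x":0,"y":0,"z":0,"ax":0,"ay":0,"az":0.8,"claw":0}
    - {"x":0,"y":0,"z":0,"ax":0,"ay":0,"az":0.8,"claw":0}
    - {"x":0,"y":0,"z":0,"ax":0,"ay":0,"az":0.8,"claw":0}

```text
time_s: 50.9
position: [507.3, 262.1, 229.3]
eef_rot: [-0.0, 0.776, 0.63, 0.0]
contact_force: [0.1, 0.2, -4.4]
opening: 0.24
```

```bash
python3 goto.py; python3 - <<'E'
from h import *
W=eyes.snapshot("wrist"); save("p6",W["color"])
E
```

```text
t 50.9 pos [507.3 262.1 229.3] jaw -11.8 j [0.37 0.37 0.05 1.25 0.   2.14] op 20.5 F [ 0.1  0.2 -4.4]
```

View pics/p6.png

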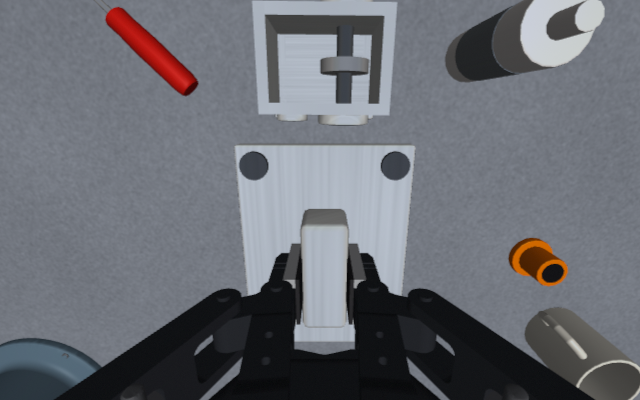

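```bash
python3 - <<'E'
from quad import *
W=eyes.snapshot("wrist"); 
im=cv2.resize(W["color"][0:130,240:410],None,fx=4.5,fy=4.5,interpolation=cv2.INTER_CUBIC); save("p7",im)
im=cv2.resize(W["color"][130:190,220:430],None,fx=3.8,fy=3.8,interpolation=cv2.INTER_CUBIC); save("p8",im)
E
```

```text
(no output)
```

View pics/p7.png

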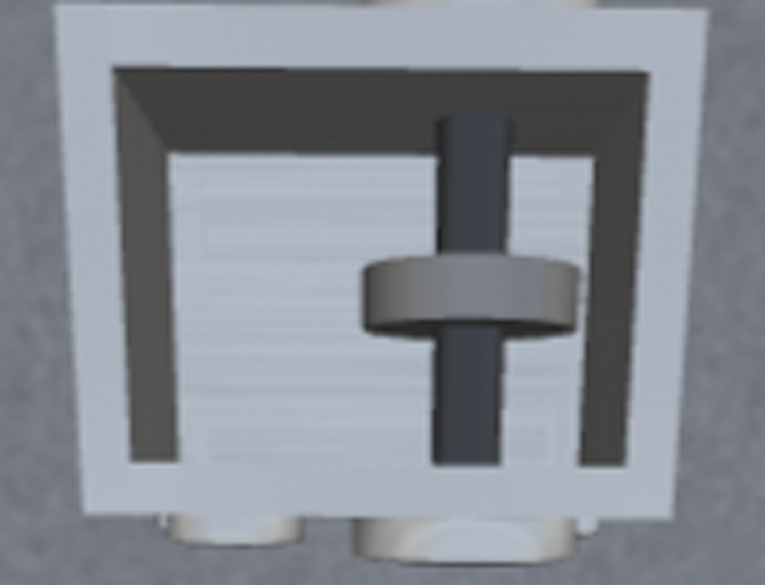

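View pics/p8.png

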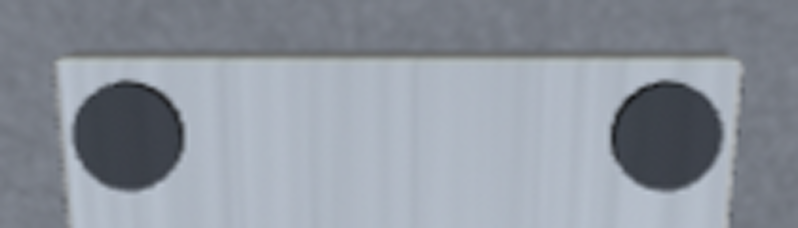

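```bash
cat > rim.py <<'E'
from quad import *
W=eyes.snapshot("wrist")
c=lambda uv,o,s:((uv[0]+.5)/s-.5+o[0],(uv[1]+.5)/s-.5+o[1])
q=[c(u,(240,0),4.5) for u in [(55,5),(708,9),(670,520),(85,514)]]
for z in(78,80,82):
    m,a,l=rect(W,q,z); print("rim z",z,np.round(m,1),"long",round(a,2),np.round(l,1))
s=ctrl.observe(); r=rot(s["eef_rot"]);p=s["position"]; print(p)
zt=p[2]-20.5+8
e=[onz(W,c(u,(220,130),3.8),zt) for u in [(57,60),(741,60)]]
t=[r.inv().apply(x-p) for x in e]; print("cover far corners tool",np.round(t,1), "len",np.linalg.norm(t[1]-t[0]))
d=e[1]-e[0];print("edge angle",np.degrees(np.arctan2(d[1],d[0])))
y=r.apply([0,1,0]);print("jaw",np.degrees(np.arctan2(y[1],y[0])))
E
python3 rim.py
```

```text
rim z 78 [530.8 376.2  78. ] long -12.21 [121.2  91.2 120.7  90.6]
rim z 80 [530.7 375.9  80. ] long -12.21 [120.3  90.5 119.8  90. ]
rim z 82 [530.7 375.7  82. ] long -12.21 [119.5  89.9 119.   89.3]
[507.28946784 262.06818502 229.31207909]
cover far corners tool [[ 59.8 -44.5  12.5]
 [ 59.9  44.5  12.5]] len 88.98046179395865
edge angle -11.781270417950742
jaw -11.846908767663887
```

Rim (wrist): centre (530.7,375.9), long axis −12.2°. Top and scene views gave (530.8,374.7) and −12.3°. The held cover is centred in the tool to 0.2 mm. Turning back and moving over it.

```bash
python3 goto.py 530.7 375.7 180 77.8
```

```text
t 51.05 pos [507.3 262.1 229.3] jaw -11.8 j [0.37 0.37 0.05 1.25 0.   2.14] op 20.7 F [ 0.5  0.3 -5. ]
shift [ 2.32  -0.008  0.986] turn [ 1.0000e-03 -1.0000e-03 -1.7929e+01]
shift [ 2.32  -0.008  0.986] turn [-1.0000e-03 -1.0000e-03  1.8071e+01]
```

Call:
arm_command:
  rows:
    - {"x":0.3,"y":0,"z":0,"ax":0,"ay":0,"az":-2,"claw":0}
    - {"x":0.6,"y":0,"z":0,"ax":0,"ay":0,"az":-4,"claw":0}
    - {"x":1,"y":0,"z":0,"ax":0,"ay":0,"az":-6,"claw":0}
    - {"x":1.4,"y":0,"z":0,"ax":0,"ay":0,"az":-8,"claw":0}
    - {"x":1.7,"y":0,"z":0,"ax":0,"ay":0,"az":-10,"claw":0}
    - {"x":2,"y":0,"z":0,"ax":0,"ay":0,"az":-12,"claw":0}
    - {"x":2.2,"y":0,"z":0,"ax":0,"ay":0,"az":-14,"claw":0}
    - {"x":2.32,"y":-0.01,"z":0,"ax":0,"ay":0,"az":-16,"claw":0}

```text
time_s: 52.05
position: [530.7, 376.3, 229.0]
eef_rot: [-0.0, 0.186, 0.982, -0.0]
contact_force: [0.6, 0.4, -5.0]
opening: 0.244
```

```bash
python3 goto.py 530.7 375.7 125 77.8
```

```text
t 52.05 pos [530.7 376.3 229. ] jaw 68.5 j [0.52 0.54 0.32 1.34 0.   0.89] op 20.8 F [ 0.6  0.4 -5. ]
shift [-0.005 -0.01   2.08 ] turn [-0.    -0.002 -1.859]
shift [-0.005 -0.01   2.08 ] turn [-3.0000e-03  1.0000e-03  3.4141e+01]
```

Call:
arm_command:
  rows:
    - {"x":0,"y":-0.01,"z":0,"ax":0,"ay":0,"az":-1.86,"claw":0}
    - {"x":0,"y":-0.01,"z":0.3,"ax":0,"ay":0,"az":-1.86,"claw":0}
    - {"x":0,"y":-0.01,"z":0.8,"ax":0,"ay":0,"az":-1.86,"claw":0}
    - {"x":0,"y":-0.01,"z":1.3,"ax":0,"ay":0,"az":-1.86,"claw":0}
    - {"x":0,"y":-0.01,"z":1.7,"ax":0,"ay":0,"az":-1.86,"claw":0}
    - {"x":0,"y":-0.01,"z":2,"ax":0,"ay":0,"az":-1.86,"claw":0}
    - {"x":0,"y":-0.01,"z":2.1,"ax":0,"ay":0,"az":-1.86,"claw":0}
    - {"x":0,"y":-0.01,"z":2.1,"ax":0,"ay":0,"az":-1.86,"claw":0}

```text
time_s: 53.05
position: [530.4, 375.2, 124.2]
eef_rot: [-0.0, 0.11, 0.994, 0.0]
contact_force: [0.5, 0.2, -4.4]
opening: 0.247
```

Call:
arm_command:
  rows:
    - {"x":0,"y":0,"z":0.2,"ax":0,"ay":0,"az":0,"claw":0}
    - {"x":0,"y":0,"z":0.2,"ax":0,"ay":0,"az":0,"claw":0}
    - {"x":0,"y":0,"z":0.2,"ax":0,"ay":0,"az":0,"claw":0}
    - {"x":0,"y":0,"z":0.2,"ax":0,"ay":0,"az":0,"claw":0}
    - {"x":0,"y":0,"z":0.2,"ax":0,"ay":0,"az":0,"claw":0}
    - {"x":0,"y":0,"z":0.2,"ax":0,"ay":0,"az":0,"claw":0}
    - {"x":0,"y":0,"z":0.2,"ax":0,"ay":0,"az":0,"claw":0}
    - {"x":0,"y":0,"z":0.2,"ax":0,"ay":0,"az":0,"claw":0}

```text
time_s: 54.05
position: [530.4, 375.2, 114.3]
eef_rot: [-0.0, 0.109, 0.994, 0.0]
contact_force: [-0.0, -0.8, -4.8]
opening: 0.243
```

```bash
python3 goto.py 530.7 375.7 102 77.8; python3 - <<'E'
from h import *
W=eyes.snapshot("wrist"); save("r1",W["color"]); S=eyes.snapshot("scene");crop("r2",S,(482,210),50,7)
E
```

```text
t 54.05 pos [530.4 375.2 114.3] jaw 77.4 j [0.52 0.59 0.09 1.07 0.   0.74] op 20.8 F [-0.  -0.8 -4.8]
shift [-0.003  0.01   0.247] turn [ 0.001 -0.    -0.07 ]
shift [-0.003  0.01   0.247] turn [-0.000e+00 -2.000e-03  3.593e+01]
```

View pics/r1.png

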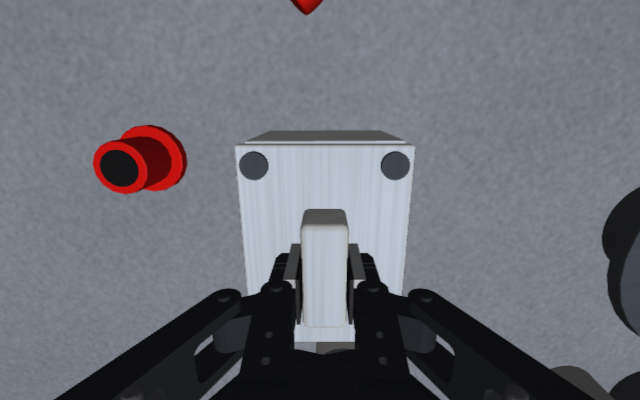

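View pics/r2.png

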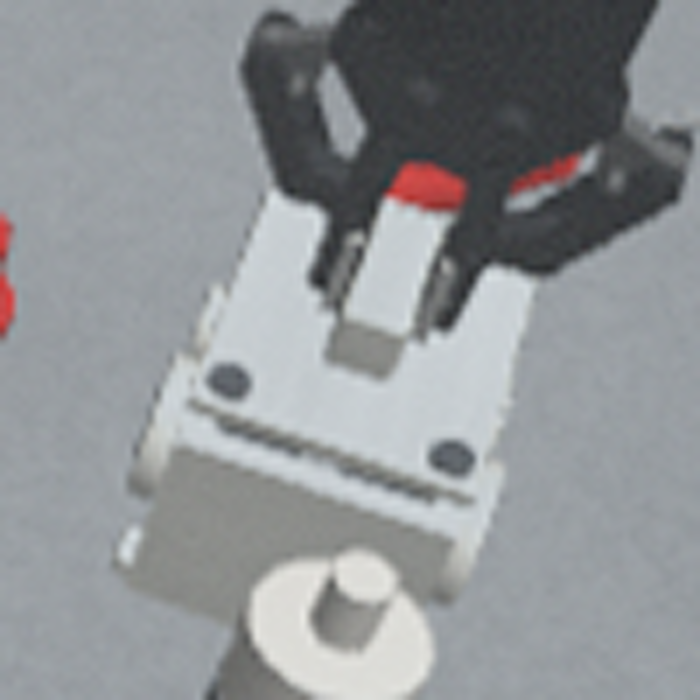

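Cover sits parallel just above the rim in both views. Lowering gently.

Call:
arm_command:
  rows:
    - {"x":0,"y":0.01,"z":0.06,"ax":0,"ay":0,"az":-0.07,"claw":0}
    - {"x":0,"y":0.01,"z":0.12,"ax":0,"ay":0,"az":-0.07,"claw":0}
    - {"x":0,"y":0.01,"z":0.17,"ax":0,"ay":0,"az":-0.07,"claw":0}
    - {"x":0,"y":0.01,"z":0.21,"ax":0,"ay":0,"az":-0.07,"claw":0}
    - {"x":0,"y":0.01,"z":0.21,"ax":0,"ay":0,"az":-0.07,"claw":0}
    - {"x":0,"y":0.01,"z":0.21,"ax":0,"ay":0,"az":-0.07,"claw":0}
    - {"x":0,"y":0.01,"z":0.21,"ax":0,"ay":0,"az":-0.07,"claw":0}
    - {"x":0,"y":0.01,"z":0.21,"ax":0,"ay":0,"az":-0.07,"claw":0}

```text
time_s: 55.15
position: [530.6, 375.8, 104.0]
eef_rot: [0.0, 0.106, 0.994, 0.0]
contact_force: [-0.6, 0.3, -4.4]
opening: 0.244
```

```bash
python3 goto.py 530.7 375.7 100.5 77.8; python3 - <<'E'
from h import *
W=eyes.snapshot("wrist"); im=cv2.resize(W["color"][110:180,220:430],None,fx=3.8,fy=3.8,interpolation=cv2.INTER_CUBIC); save("r3",im); S=eyes.snapshot("scene");crop("r4",S,(482,210),50,7)
E
```

```text
t 55.15 pos [530.6 375.8 104. ] jaw 77.8 j [0.52 0.59 0.07 1.05 0.   0.73] op 20.8 F [-0.6  0.3 -4.4]
shift [-0.002 -0.001  0.069] turn [ 0.003  0.002 -0.   ]
shift [-0.002 -0.001  0.069] turn [ 3.0e-03 -5.0e-03  3.6e+01]
```

View pics/r3.png

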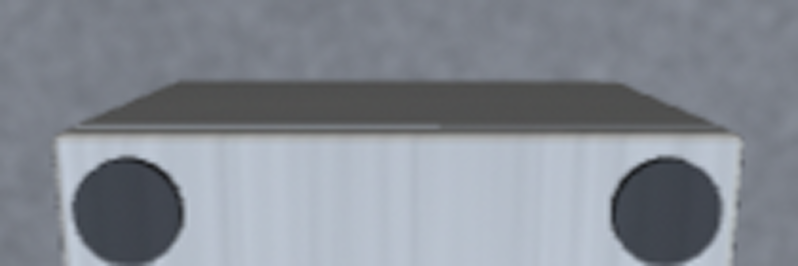

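View pics/r4.png

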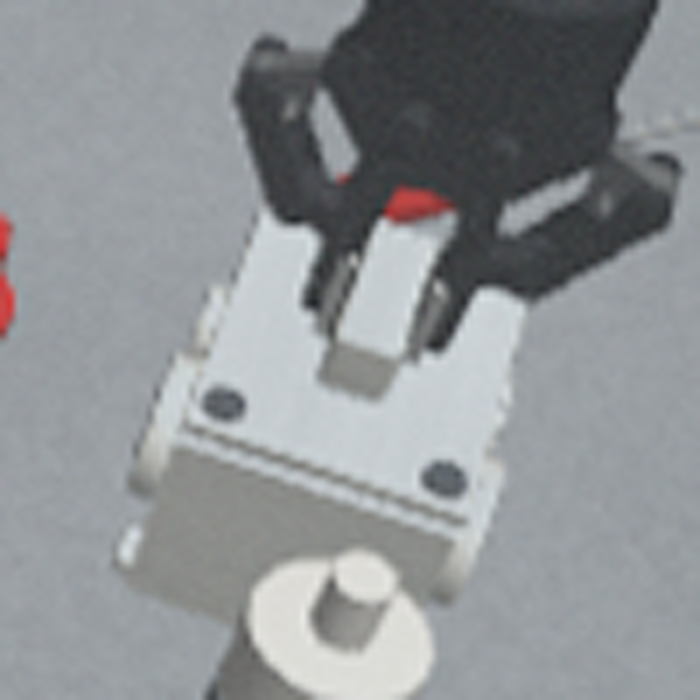

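Call:
arm_command:
  rows:
    - {"x":0,"y":0,"z":0.03,"ax":0,"ay":0,"az":0,"claw":0}
    - {"x":0,"y":0,"z":0.05,"ax":0,"ay":0,"az":0,"claw":0}
    - {"x":0,"y":0,"z":0.06,"ax":0,"ay":0,"az":0,"claw":0}
    - {"x":0,"y":0,"z":0.07,"ax":0,"ay":0,"az":0,"claw":0}
    - {"x":0,"y":0,"z":0.07,"ax":0,"ay":0,"az":0,"claw":0}
    - {"x":0,"y":0,"z":0.07,"ax":0,"ay":0,"az":0,"claw":0}
    - {"x":0,"y":0,"z":0.07,"ax":0,"ay":0,"az":0,"claw":0}
    - {"x":0,"y":0,"z":0.07,"ax":0,"ay":0,"az":0,"claw":0}

```text
time_s: 56.25
position: [530.5, 375.7, 100.4]
eef_rot: [0.0, 0.106, 0.994, 0.0]
contact_force: [-1.8, -1.0, -2.6]
opening: 0.243
```

Call:
arm_command:
  rows:
    - {"x":0,"y":0,"z":0.01,"ax":0,"ay":0,"az":0,"claw":0}
    - {"x":0,"y":0,"z":0.02,"ax":0,"ay":0,"az":0,"claw":0}
    - {"x":0,"y":0,"z":0.02,"ax":0,"ay":0,"az":0,"claw":0}
    - {"x":0,"y":0,"z":0.02,"ax":0,"ay":0,"az":0,"claw":0}
    - {"x":0,"y":0,"z":0.02,"ax":0,"ay":0,"az":0,"claw":0}
    - {"x":0,"y":0,"z":0.02,"ax":0,"ay":0,"az":0,"claw":0}
    - {"x":0,"y":0,"z":0.02,"ax":0,"ay":0,"az":0,"claw":0}
    - {"x":0,"y":0,"z":0.02,"ax":0,"ay":0,"az":0,"claw":0}

```text
time_s: 57.25
position: [530.5, 375.7, 100.4]
eef_rot: [0.0, 0.106, 0.994, 0.0]
contact_force: [-3.3, -1.5, 4.9]
opening: 0.241
```

```bash
python3 goto.py 530.7 375.7 100.5 77.8; python3 - <<'E'
from h import *
W=eyes.snapshot("wrist"); im=cv2.resize(W["color"][110:180,220:430],None,fx=3.8,fy=3.8,interpolation=cv2.INTER_CUBIC); save("r5",im); S=eyes.snapshot("scene");crop("r6",S,(482,210),50,7)
E
```

```text
t 57.25 pos [530.5 375.7 100.4] jaw 77.8 j [0.52 0.59 0.07 1.04 0.   0.73] op 20.6 F [-3.3 -1.5  4.9]
shift [-0.004  0.001 -0.001] turn [0.005 0.005 0.   ]
shift [-0.004  0.001 -0.001] turn [-9.0e-03  8.0e-03 -3.6e+01]
```

View pics/r5.png

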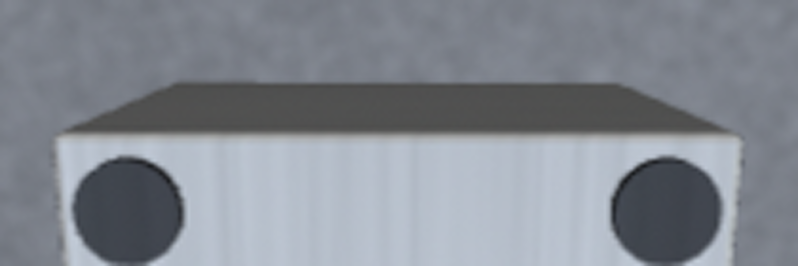

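View pics/r6.png

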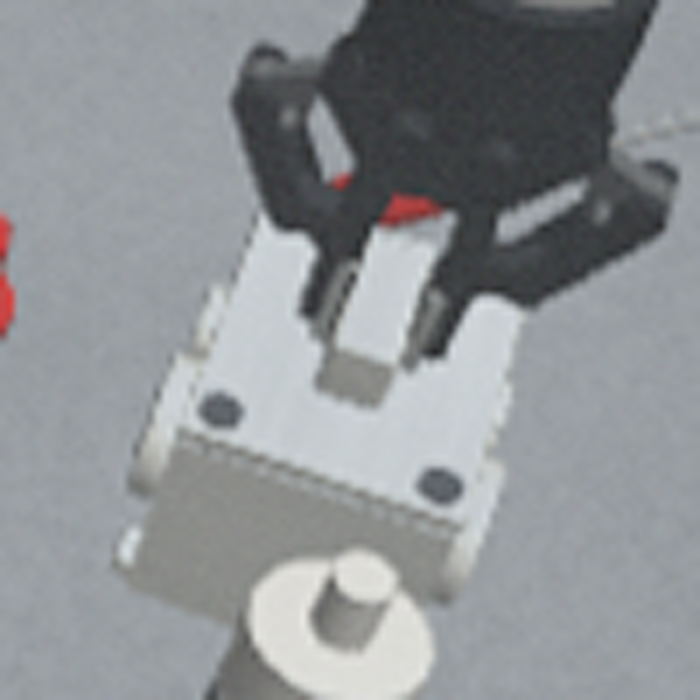

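Seated (force rose at z=100.4) with both end edges flush. Releasing and lifting straight up.

Call:
arm_command:
  rows:
    - {"x":0,"y":0,"z":0,"ax":0,"ay":0,"az":0,"claw":44}
    - {"x":0,"y":0,"z":0,"ax":0,"ay":0,"az":0,"claw":44}
    - {"x":0,"y":0,"z":0,"ax":0,"ay":0,"az":0,"claw":44}
    - {"x":0,"y":0,"z":-0.2,"ax":0,"ay":0,"az":0,"claw":44}
    - {"x":0,"y":0,"z":-0.6,"ax":0,"ay":0,"az":0,"claw":44}
    - {"x":0,"y":0,"z":-1.2,"ax":0,"ay":0,"az":0,"claw":44}
    - {"x":0,"y":0,"z":-2,"ax":0,"ay":0,"az":0,"claw":44}
    - {"x":0,"y":0,"z":-2.6,"ax":0,"ay":0,"az":0,"claw":44}

```text
time_s: 58.35
position: [531.0, 376.0, 232.1]
eef_rot: [0.001, 0.106, 0.994, 0.001]
contact_force: [0.5, 0.8, -0.1]
opening: 0.512
```

```bash
python3 goto.py 480 250 260 77.8; python3 - <<'E'
from h import *
for i in range(2):W=eyes.snapshot("wrist")
im=cv2.resize(W["color"][100:290,230:420],None,fx=3.1,fy=3.1,interpolation=cv2.INTER_CUBIC); save("s1",im); S=eyes.snapshot("scene");crop("s2",S,(482,210),50,7)
E
```

```text
t 58.35 pos [531.  376.  232.1] jaw 77.8 j [0.52 0.54 0.32 1.35 0.   0.73] op 43.7 F [ 0.5  0.8 -0.1]
shift [ 0.464 -2.677 -0.564] turn [ 0.021  0.022 -0.   ]
shift [ 0.464 -2.677 -0.564] turn [ 3.5e-02 -3.3e-02  3.6e+01]
```

View pics/s1.png

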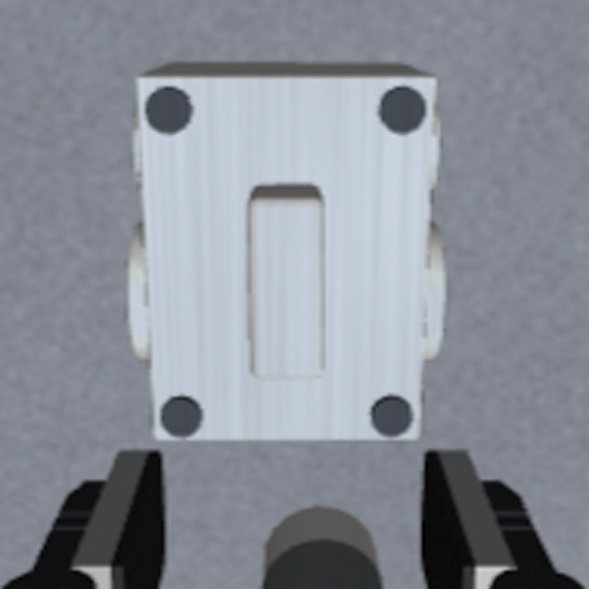

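View pics/s2.png

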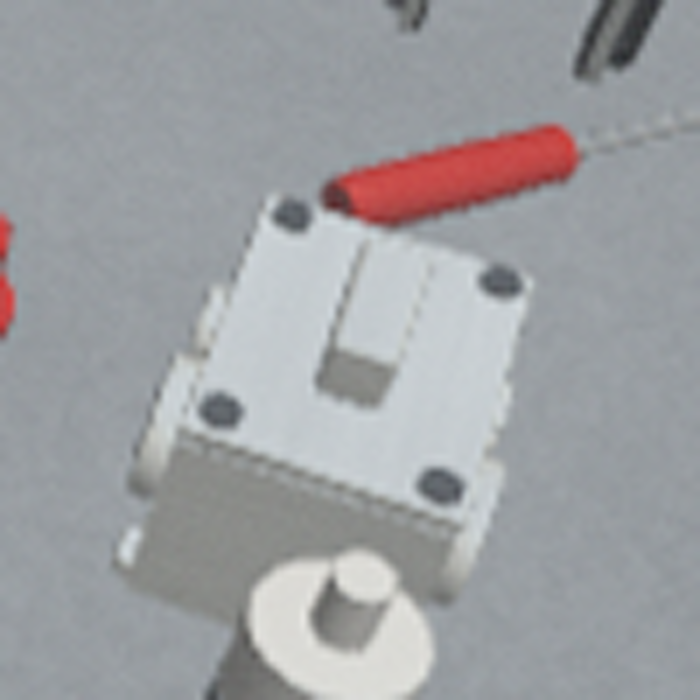

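Cover is flush on all edges, with its corners over the housing's corners. I'll retreat and check the whole scene and the drawer once more.

Call:
arm_command:
  rows:
    - {"x":0.1,"y":-0.5,"z":-0.2,"ax":0,"ay":0,"az":0,"claw":44}
    - {"x":0.2,"y":-1,"z":-0.4,"ax":0,"ay":0,"az":0,"claw":44}
    - {"x":0.3,"y":-1.6,"z":-0.56,"ax":0,"ay":0,"az":0,"claw":44}
    - {"x":0.4,"y":-2.2,"z":-0.56,"ax":0,"ay":0,"az":0,"claw":44}
    - {"x":0.8,"y":-2.9,"z":-0.56,"ax":0,"ay":0,"az":0,"claw":44}
    - {"x":1.2,"y":-3.6,"z":-0.56,"ax":0,"ay":0,"az":0,"claw":44}
    - {"x":1.4,"y":-4,"z":-0.56,"ax":0,"ay":0,"az":0,"claw":44}
    - {"x":1.4,"y":-4,"z":-0.56,"ax":0,"ay":0,"az":0,"claw":44}

```text
time_s: 59.5
position: [418.3, 194.0, 256.4]
eef_rot: [-0.001, 0.107, 0.994, -0.0]
contact_force: [0.0, -0.2, -0.1]
opening: 0.514
```

```bash
python3 goto.py; python3 - <<'E'
from quad import *
S=eyes.snapshot("scene");T=eyes.snapshot("top");save("u1",S["color"]);save("u2",T["color"])
crop("u3",T,(455,195),50,7);crop("u4",S,(200,190),50,7)
E
```

```text
t 59.5 pos [418.3 194.  256.4] jaw 77.7 j [ 0.3   0.14 -0.19  1.24  0.    0.51] op 43.9 F [ 0.  -0.2 -0.1]
```

View pics/u1.png

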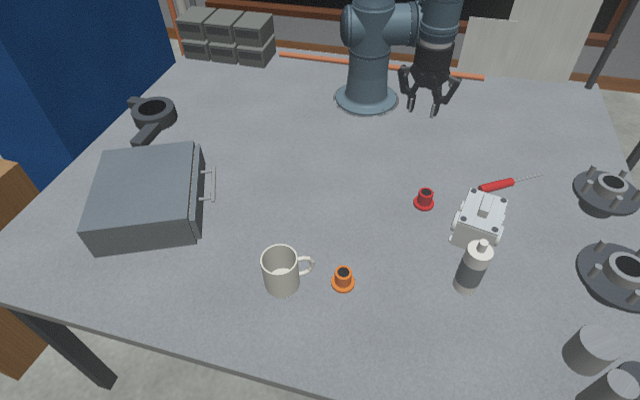

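View pics/u2.png

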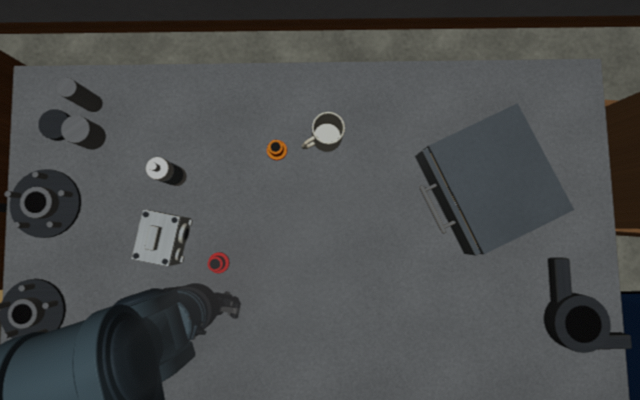

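View pics/u3.png

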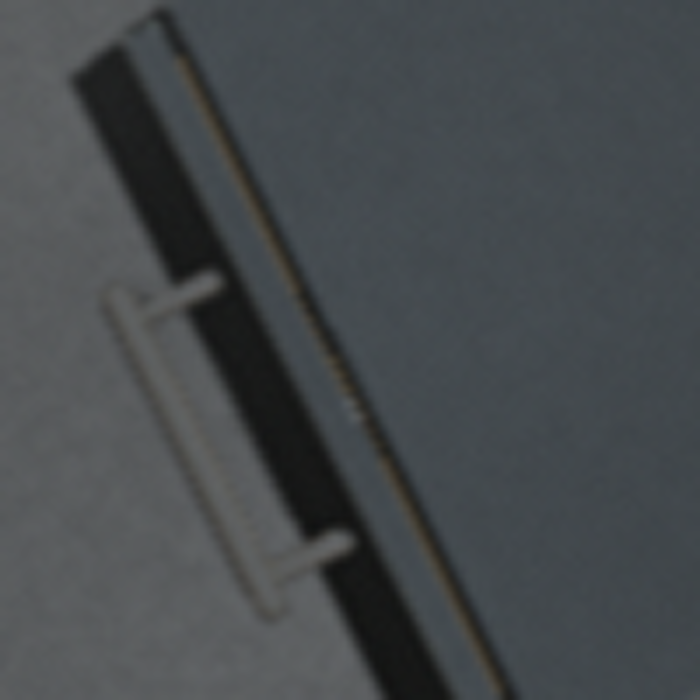

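View pics/u4.png

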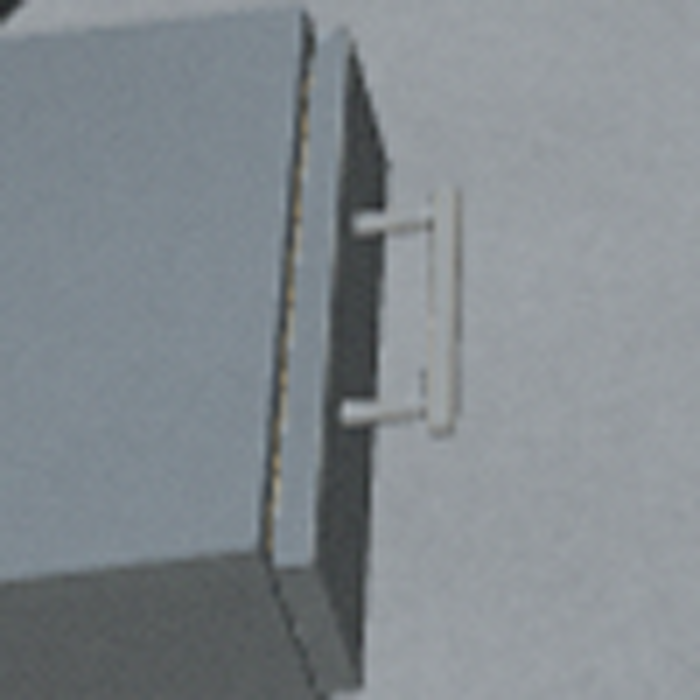

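```bash
python3 - <<'E'
from h import *
T=eyes.snapshot("top");S=eyes.snapshot("scene")
c=lambda uv,o,s:((uv[0]+.5)/s-.5+o[0],(uv[1]+.5)/s-.5+o[1])
P=[]
for a,b in [((115,290),(442,430)),((272,615),(445,188))]:
    X,e=tri([(T,c(a,(405,145),7)),(S,c(b,(150,140),7))]);P.append(X);print(np.round(X,1),e)
h=np.mean(P,0);d=np.array([.42,-.907]);print(h,"moved in since start",(h[:2]-[580.5,-280.3])@d)
# open-state (l1/l2 pictures)
l2=cv2.imread("pics/l2.png")[:,:,::-1];l1=cv2.imread("pics/l1.png")[:,:,::-1]
T2=dict(T);T2["color"]=l2;S2=dict(S);S2["color"]=l1
crop("v1",T2,(370,240),30,10);crop("v2",S2,(275,175),30,10)
E
```

```text
[ 645.5 -272.5   60.2] [array([-0.7,  0.3]), array([-0.7, -0.1])]
[ 529.8 -323.9   64.4] [array([ 0.1, -0. ]), array([0.1, 0. ])]
[ 587.62892506 -298.18105599   62.28065049] moved in since start 19.212266305289656
```

View pics/v1.png

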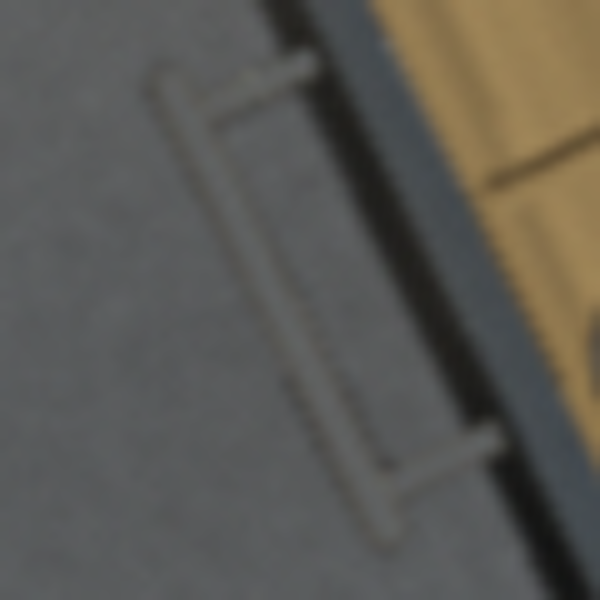

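View pics/v2.png

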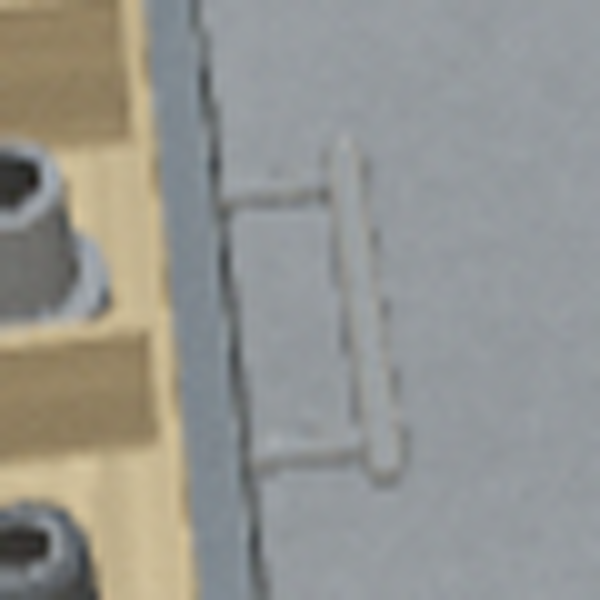

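```bash
python3 - <<'E'
from h import *
T=eyes.snapshot("top");S=eyes.snapshot("scene")
c=lambda uv,o,s:((uv[0]+.5)/s-.5+o[0],(uv[1]+.5)/s-.5+o[1])
P=[]
for a,b in [((165,72),(388,475)),((388,545),(343,135))]:
    X,e=tri([(T,c(a,(340,210),10)),(S,c(b,(245,145),10))]);P.append(X);print(np.round(X,1),e)
h=np.mean(P,0);print(h,"travel",np.linalg.norm(h[:2]-[587.6,-298.2]))
E
```

```text
[ 571.8 -108.4   61.7] [array([-0.5,  0.2]), array([-0.5, -0. ])]
[ 455.9 -159.7   68.1] [array([-0.1,  0. ]), array([-0.1, -0. ])]
[ 513.86498525 -134.05261435   64.92662613] travel 179.94781636667122
```

The handle travel measured between the open and shut pictures is 179.9 mm against a nominal 180 mm, so the drawer is on its stop. Handing in.

```bash
python3 -c "
from station import ctrl
print(ctrl.job_done()); print(ctrl.observe()['time_s'])"
```

```text
the job is handed in; nothing more can be done
None
the job is handed in; nothing more can be done
```

The job is done and handed in at about 60 s, with the gripper clear of everything.

- **Drawer:** I pulled it to its end stop, then put the one link arm on the bench into the left-hand bay and both grey flanged bushes, upright, into the right-hand bay. I then pushed it shut until it held firm under about 20 N.
- **Drawer check:** The handle's travel between the open and shut pictures came to 179.9 mm, against 180 mm nominal. A crack of about 2 mm still shows above the front panel. I took it as normal clearance because the stop was firm. I could not see inside the drawer after shutting it.
- **Cover:** It lies rib up and lengthwise on the housing. Its edges looked flush all round in the scene view and the wrist view after release. Before placing, the wrist camera and the two fixed cameras differed by about 1 mm on the rim centre, and I used the wrist value.
- **Left alone:** I did not touch the red and orange bushes, the white cartridge or the mug, and I saw no part shift while I worked.

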